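# Refit a cord reel in an appliance base

### The job

Refit the bare cord reel (the large flanged one) in the appliance base: stand it on the upright spindle so that it rests on the raised collar and let go of it. Then press the reel down from above until it is fully home, and only then swing the keeper arm by its tab all the way across the top of the reel. Leave the other parts lying where they are.

Things in the scene. Friction and masses are not known exactly. Their poses are not given: they have to be found in the camera images.
- reel_center (a point): bare cord reel to mount: dark plastic spool standing upright, 48 tall, two flanges 56 in diameter (lower 8 thick, upper 12), hub 36 in diameter, through-bore 19 in diameter, 60 to 130 g; the largest of the three loose round parts. This point is its centre (24 above its underside); z along its axis. (lengths in mm)
- spindle_tip (a point): tip of the fixed upright steel spindle, 16 in diameter, top 8 tapering to 7. Tip 75 above the table, 50 above the deck of the appliance base. Its frame is the base's: z up, x from spindle to keeper post. Base: dark plastic slab, fixed, 25 high, reaching from -105 to +100 in x and 60 either side in y from the spindle. (lengths in mm)
- collar (a joint): stiff collar round the spindle, 30 in diameter; value: m pushed down. 0 = raised, top 45 above the table; 0.014 = down at its stop. No spring: stays where left, needs about 6 N. A reel set on it has its top 93 above the table (spindle tip 18 lower, inside the bore); once home, 79 (tip 4 lower). Press on the upper flange, on one or both sides of the bore. (lengths in mm)
- keeper (a joint): flat arm turning on an upright axis, rad, growing counter-clockwise from above: 0 = clear, arm 70 degrees counter-clockwise from the base's x; 1.92 = closed at its stop, arm lying from post across the spindle. Stiff (0.05 N m), stays where left. Arm 84 long, 16 wide, 82 to 87 above the table: passes 3 over a reel that is home, strikes one that is not. (lengths in mm)
- keeper_tab (a point): middle of the round upright tab, 10 in diameter, at the keeper's free end, 72 from its pivot: from the arm's top (87 above the table) to 117; this point is 102 above the table. Push it sideways to swing the keeper. (lengths in mm)
- keeper_pivot (a point): the keeper's pivot on its post (fixed), 85 above the table; 55 from the spindle along the base's x. The post is 18 in diameter. (lengths in mm)
- small_reel_center (a point): small reel of the same shape and plastic, flanges 40 in diameter, 30 tall, bore 11; does not fit the spindle; this point is its centre; stands by, to be left where it is (lengths in mm)
- sleeve_center (a point): plain open tube without flanges, same plastic, 50 in diameter, 48 tall, wall 6; this point is its centre; stands by, to be left where it is (lengths in mm)
- capsule_bin: open dark plastic bin 110 x 75 x 55 with a lip; origin under its centre; stands by, to be left where it is (lengths in mm)
- drip_tray: shallow dark plastic tray 110 x 100 x 22 with a tongue; origin under its centre; stands by, to be left where it is (lengths in mm)
- drip_grid: flat slotted steel grid 90 x 90 x 4; origin under its centre; stands by, to be left where it is (lengths in mm)
- driver: screwdriver lying down; origin under its middle; stands by, to be left where it is (lengths in mm)
- jar: glass jar with a grey cap, 50 in diameter, 70 tall; origin under its centre; stands by, to be left where it is (lengths in mm)
Mind the look-alikes: they are no part of the job. Leave any brown, green or red look-alike of the part that bears reel_center alone.

How it is judged:
By the outcome, as a careful person would: the job done as asked, in the order asked, and still so for the second after the job is handed in, with the robot touching nothing.
It also fails if it takes over 64 s, if anything falls off the work surface, if the arm or the gripper's body presses on something with over 40 N, if the wrist force passes 120 N, or if a joint passes its speed limit or range.

### The arm

A 6-joint arm with a two-finger parallel gripper is mounted at the origin on the work surface. World frame = base frame: x ahead of the robot, y to its left, z up, the work surface at z = 0. Lengths are in m, angles in rad, forces in N, time in s.
With the tool pointing down it reaches from about 0.35 to 1 m from the base axis. Payload 7.1 kg.
Tool frame: the origin (TCP) lies at the very end of the fingers, on their centre line; the grasp point (between the pads) lies 19 mm behind it (bot.tcp_to_grasp is the distance from the TCP to the grasp point, in m); z points along the fingers, y is the direction in which the jaws open and shut (so a half turn about z gives the same grasp; the last joint's range is limited). The gripper opens to 85 mm and grips with 20 to 120 N. Pads are 22 mm wide; open, the fingers measure 114 mm over their backs; the gripper's body (76 mm by 85 mm) begins 54 mm behind the grasp point. The pads swing forward as they close: fully open they stand 13 mm farther back than shut.
Start: joints at [-1.179, 0.423, 1.63, -0, 1.089, -0.019], TCP at [0.25, -0.573, 0.194] pointing down, gripper open.
Joint ranges: [-3, 3], [-0.9, 2.11], [0.09, 2.58], [-1.31, 4.45], [0.11, 2.69], [-2.54, 2.54]. Speed limits (rad/s): [2.39, 2.39, 3.01, 3.14, 3.14, 3.14].

### API

Orientations are given as a unit quaternion [w, x, y, z].
In Python, from rig import sensors, viewer, order, bot gives the robot as it stands.
- The arm moves only by the tool step_arm, never from a script. Its arguments are lists of equal length, an entry for each row: "delta_pos": the shift along the tool's x, y, z as a fraction of full scale, a list of three; "angular": the turn, a rotation vector about the tool's x, y, z as a fraction of full scale, a list of three; "hand": the gripper's target within -1 to 1 (fully open at 1, half-way at 0, shut at -1). In form: {"delta_pos": [[tx, ty, tz], ...], "angular": [[wx, wy, wz], ...], "hand": [hand, ...]}. A call has 1 to 5 rows; each row shifts and turns the commanded pose from where the row before left it, along the tool's axes as they then stand; what a row does not reach is not made up. Full scale, the value 1, is 8 cm for a shift and 180 degrees for a turn. A row lasts 1/10 s, in which the tool goes at most 50 mm and 8.59 degrees, less where a joint would pass 70% of its speed; a pose out of reach is approached as far as the arm can. A call with a number of a shift or a turn outside -1 to 1 is refused whole. A call with a gripper value outside its range is refused whole. The fingers move at their own pace and stop on an object; "newtons" is the grip in N (left out, the last holds). Time passes only in rows, so rows that do not move let the fingers close. It gives the time, the measured TCP pose, the force and the opening at its end, in the units of the state.
- sensors.state(): the state, without advancing time (a new reading comes with each control period).
- viewer.camera(name): name is "side" or "top"; returns a dict with "pixels" (420x560x3 uint8, red, green, blue), "z_map" (420x560 float32, m along the optical axis (not along the pixel's ray), 0 where there is no reading), "fx", "fy", "cx", "cy" (pixels), "cam_to_world" (4x4, takes a point from camera to world coordinates). Camera axes: x right, y down, z forward; pixel columns grow to the right and rows downward; lengths in m; the calibration is good to about 2 mm. A picture is of the moment at which its call begins.
- order.finish_job(): hands the job in, once; it reports no verdict.
The state is a dict: "clock": time; "joint_pos": joint angles; "qd": joint speeds; "joint_efforts": joint torques, N m; "position": TCP position; "eef_rot": TCP orientation; "contact_force": force on the tool from outside, world axes, zero at the start; "torque": the same for the moment, N m; "gripper_width": opening from 0.0 (shut) to 1.0 (fully open).
Only numpy, scipy, OpenCV 4.12 (cv2) and the standard library are available. Lean on these libraries where they do the work, as an engineer would, in place of code of your own. Each camera call takes 0.05 s, during which the arm holds its last target.

## Working session

There is one attempt and no reset: what is moved stays moved. The work goes in short steps, Python scripts to look and compute and a tool call to move; the robot and the scene stay as the last step left them, time stands still between calls to the robot, and variables do not carry over. Pictures are saved under pics/ and viewed, and the job is handed in when it is done.

Besides the shell and the picture viewer there is one more tool, called after "Emit:" as name(argument=value, ...) on one line, values as JSON. step_arm: Moves the arm, as the interface text tells. Shift numbers are shares of 8 cm and turn numbers shares of 180 degrees, none past 1 either way. Its arguments: {"type":"object","properties":{"delta_pos":{"type":"array"},"angular":{"type":"array"},"hand":{"type":"array"},"newtons":{"type":"number"}},"required":["delta_pos","angular","hand"]}

```bash
mkdir -p pics; ls; python3 - <<'E'
from rig import sensors, viewer, order, bot
import cv2,numpy as np
s=sensors.state();print(s); print(bot.tcp_to_grasp)
for n in("side","top"):
    c=viewer.camera(n); cv2.imwrite(f"pics/{n}0.png",c["pixels"][:,:,::-1]); np.savez(f"{n}0.npz",**c)
    print(n,c["fx"],c["cx"],c["cy"],c["cam_to_world"].round(3).tolist())
E
```

```text
pics
{'clock': 0.0, 'joint_pos': array([-1.17900783e+00,  4.23843634e-01,  1.63070781e+00,  4.19509849e-05,
        1.08860218e+00, -1.89817099e-02]), 'qd': array([ 0.00071186, -0.00219589, -0.00069566,  0.00038531,  0.00016472,
       -0.0014629 ]), 'joint_efforts': array([-1.47065446e-03, -5.57389820e+01, -2.81743670e+01,  7.45886791e-05,
        7.32042769e-03,  3.48852915e-06]), 'position': array([ 0.24938238, -0.57241867,  0.192737  ]), 'eef_rot': array([-7.70406644e-04,  9.78984206e-01,  2.03934585e-01, -1.26389392e-04]), 'contact_force': array([ 0.80296084, -0.12665977, -0.27894919]), 'torque': array([-0.03687335, -0.00554859, -0.00545906]), 'gripper_width': 1.001099176994559}
0.0187
side 481.0679067524917 279.5267446592975 210.028252992612 [[-0.981, -0.104, 0.163, 0.321], [-0.193, 0.599, -0.778, 0.876], [-0.016, -0.794, -0.607, 0.855], [0.0, 0.0, 0.0, 1.0]]
top 397.3479375163603 282.47841268729513 206.09606923816315 [[-0.03, -0.985, 0.169, 0.36], [-1.0, 0.028, -0.014, -0.052], [0.009, -0.17, -0.985, 1.017], [0.0, 0.0, 0.0, 1.0]]
```

View pics/side0.png

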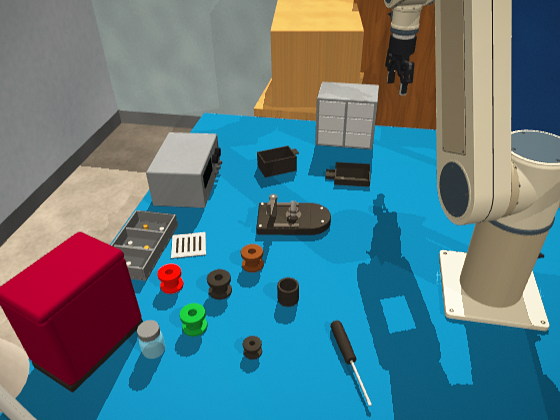

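View pics/top0.png

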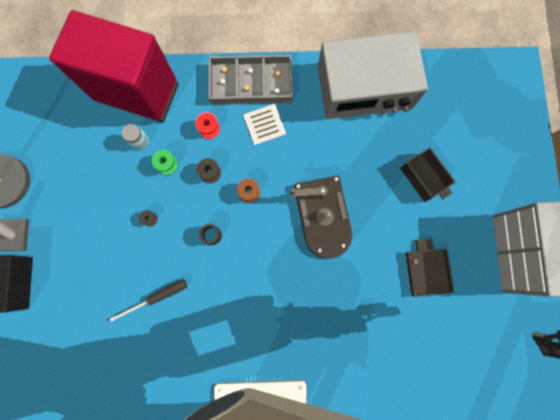

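Candidates for the reel (top-view pixels): black reel (208,170), brown (248,190), red (207,125), green (164,162), small black reel (148,218), sleeve (210,234). By its colour and flanges I pick the black one at (208,170), which is (219,283) in the side view. Next I check it in close crops.

```bash
python3 - <<'E'
import cv2,numpy as np
t=cv2.imread("pics/top0.png");s=cv2.imread("pics/side0.png")
a=cv2.resize(t[160:270,270:380],(400,400),interpolation=cv2.INTER_CUBIC)
b=cv2.resize(s[185:245,240:340],(400,240),interpolation=cv2.INTER_CUBIC)
c=cv2.resize(t[140:200,178:278],(400,240),interpolation=cv2.INTER_CUBIC)
d=cv2.resize(s[235:325,150:300],(400,240),interpolation=cv2.INTER_CUBIC)
im=np.zeros((600,800,3),np.uint8);im[:400,:400]=a;im[:240,400:]=b;im[240:480,400:]=c;im[400:600,:400]=cv2.resize(d,(400,200))
cv2.imwrite("pics/crop0.png",im)
E
```

```text
(no output)
```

View pics/crop0.png

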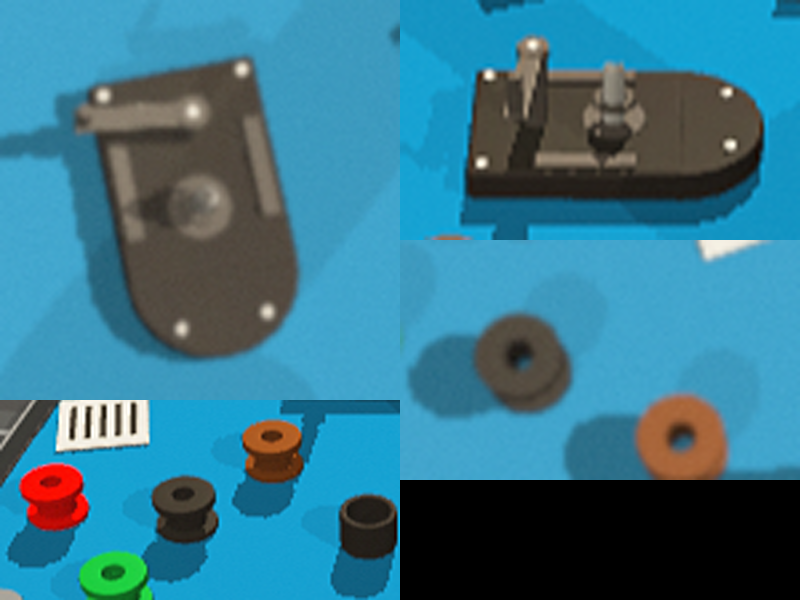

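```bash
cat > h.py <<'E'
import cv2,numpy as np
def load(n): return dict(np.load(n))
def cloud(c):
    z=c["z_map"];v,u=np.mgrid[:z.shape[0],:z.shape[1]]
    p=np.stack([(u-c["cx"])/c["fx"]*z,(v-c["cy"])/c["fy"]*z,z],-1)
    T=c["cam_to_world"];w=p@T[:3,:3].T+T[:3,3];w[z<=0]=np.nan;return w
def ray(c,u,v,h):
    T=c["cam_to_world"];d=T[:3,:3]@np.array([(u-c["cx"])/c["fx"],(v-c["cy"])/c["fy"],1]);o=T[:3,3]
    return o+d*(h-o[2])/d[2]
E
python3 - <<'E'
from h import *
for n in("top","side"):
    c=load(n+"0.npz");w=cloud(c);g=c["pixels"].astype(int);dark=(g.max(2)-g.min(2)<45)&(g.max(2)<150)
    print(n)
    for nm,lo,hi,win in [("reel",.040,.056,(208,170) if n=="top" else (219,283)),("deck",.020,.031,(323,215) if n=="top" else (293,215))]:
        r=22 if nm=="reel" else 60
        u,v=win;sub=np.zeros(dark.shape,bool);sub[v-r:v+r,u-r:u+r]=1
        m=sub&dark&(w[...,2]>lo)&(w[...,2]<hi)
        p=w[m];mm=(p[:,:2]*1000).astype(np.float32)
        print(nm,len(p),p[:,2].mean() if len(p) else 0, cv2.minEnclosingCircle(mm),cv2.minAreaRect(mm))
    u,v=win
    for lo,hi in((.04,.05),(.055,.08),(.08,.092),(.095,.125)):
        sub=np.zeros(dark.shape,bool);sub[v-50:v+50,u-60:u+60]=1
        m=sub&(w[...,2]>lo)&(w[...,2]<hi);p=w[m]
        print(lo,len(p),p.mean(0).round(4),p.min(0).round(4),p.max(0).round(4), cv2.minAreaRect((p[:,:2]*1000).astype(np.float32)))
c=load("top0.npz");print(ray(c,323.1,190.8,.087),ray(c,327.7,215,.075),ray(c,325,217,.045))
E
```

```text
top
reel 335 0.04734088718788553 ((627.10986328125, 120.35009002685547), 27.685508728027344) ((626.5455932617188, 119.9149169921875), (52.91728973388672, 52.576942443847656), 37.413883209228516)
deck 3056 0.02474466854134878 ((505.4518737792969, -170.322509765625), 107.94751739501953) ((498.54656982421875, -171.11138916015625), (202.0116729736328, 119.12779235839844), 9.406371116638184)
0.04 80 [ 0.5034 -0.1694  0.0444] [ 0.4864 -0.1856  0.0405] [ 0.5535 -0.1535  0.0492] ((520.5238037109375, -169.99598693847656), (68.42420196533203, 27.45966148376465), 4.793131351470947)
0.055 39 [ 0.5085 -0.168   0.0673] [ 0.4921 -0.1776  0.0556] [ 0.5506 -0.1544  0.0737] ((522.0822143554688, -166.8299102783203), (60.423099517822266, 14.565351486206055), 9.92347526550293)
0.08 239 [ 0.5524 -0.1332  0.0871] [ 0.5431 -0.1731  0.0807] [ 0.5638 -0.0845  0.0917] ((553.0008544921875, -128.79998779296875), (20.063838958740234, 88.66931915283203), 1.172562599182129)
0.095 22 [ 0.5499 -0.0903  0.1123] [ 0.546  -0.0957  0.0991] [ 0.5546 -0.0859  0.1187] ((550.3866577148438, -89.96649932861328), (8.65140056610
[... 603 characters left out ...]
 5.069028377532959)
0.055 54 [ 0.5185 -0.1613  0.0662] [ 0.495  -0.1699  0.0553] [ 0.5525 -0.15    0.08  ] ((523.7894287109375, -160.20669555664062), (57.826622009277344, 12.011955261230469), 8.596034049987793)
0.08 105 [ 0.5532 -0.1295  0.0881] [ 0.5442 -0.1696  0.084 ] [ 0.566  -0.0797  0.0918] ((553.1353149414062, -124.85813903808594), (20.116647720336914, 89.3076400756836), 4.7898478507995605)
0.095 33 [ 0.5512 -0.0856  0.1085] [ 0.5467 -0.0905  0.0954] [ 0.5554 -0.0806  0.1201] ((551.111083984375, -85.45606231689453), (8.44224739074707, 7.155478477478027), 38.61165237426758)
[ 0.5542639  -0.16377395  0.087     ] [ 0.49723069 -0.17346762  0.075     ] [ 0.49679847 -0.17041189  0.045     ]
```

The close crops show a dark two-flanged spool with a bore at (208,170) in the top view, the same size as the brown, red and green ones, so the choice holds. The base has its collar and spindle at about (325,216), the keeper pivot at (323,191) and the tab at about (294,193). Next I refine the spindle position and plan the approach.

```bash
cat >> h.py <<'E'
def R(q):
    from scipy.spatial.transform import Rotation as Ro
    return Ro.from_quat([q[1],q[2],q[3],q[0]])
def plan(target,yaw_deg=None):
    from rig import sensors
    from scipy.spatial.transform import Rotation as Ro
    s=sensors.state();r=R(s["eef_rot"]);M=r.as_matrix()
    cur=np.degrees(np.arctan2(M[1,0],M[0,0]))
    print("t",s["clock"],"pos",s["position"].round(4),"yaw",cur.round(2),"zaxis",M[:,2].round(4),"w",round(float(s["gripper_width"]),3),"F",s["contact_force"].round(1))
    if yaw_deg is not None:
        a=np.radians(yaw_deg);D=np.array([[np.cos(a),np.sin(a),0],[np.sin(a),-np.cos(a),0],[0,0,-1]])
        rv=Ro.from_matrix(M.T@D).as_rotvec();print("turn total frac",(rv/np.pi).round(4));M=D
    d=M.T@(np.array(target)-s["position"]);print("shift total frac of 8cm",(d/.08).round(3))
E
python3 - <<'E'
from h import *
for n in("top","side"):
    c=load(n+"0.npz");w=cloud(c)
    x0=np.array([.50,-.17]);near=np.linalg.norm(w[...,:2]-x0,axis=-1)<.135
    g=c["pixels"].astype(int);m=near&(w[...,2]>.019)&(w[...,2]<.031)&(g.max(2)-g.min(2)<45)
    p=w[m];mm=(p[:,:2]*1000).astype(np.float32);r=cv2.minAreaRect(mm);print(n,len(p),r)
    a=np.radians(r[2]);e=np.array([np.cos(a),np.sin(a)]);
    print("spindle",np.array(r[0])+2.5*e,"pivot",np.array(r[0])+57.5*e)
    m2=(np.linalg.norm(w[...,:2]-x0,axis=-1)<.03)&(w[...,2]>.041)&(w[...,2]<.049)
    q=w[m2];print("collar",len(q),q.mean(0).round(4),cv2.minEnclosingCircle((q[:,:2]*1000).astype(np.float32)))
    m3=(np.linalg.norm(w[...,:2]-x0,axis=-1)<.03)&(w[...,2]>.05)
    q=w[m3];print("spin",len(q),q.mean(0).round(4),q.max(0).round(4),q[q[:,2]>q[:,2].max()-.004].mean(0))
plan([.6275,.1218,.193],9.4)
E
```

```text
top 3117 ((498.8456115722656, -171.10256958007812), (202.6053466796875, 119.12403106689453), 9.452435493469238)
spindle [ 501.31166727 -170.69199764] pivot [ 555.56489251 -161.65941491]
collar 70 [ 0.4994 -0.1703  0.0446] ((500.21875, -171.48793029785156), 14.650400161743164)
spin 33 [ 0.4982 -0.1703  0.0678] [ 0.5057 -0.1635  0.0737] [ 0.49867109 -0.17113977  0.07260448]
side 1663 ((499.078125, -167.0094757080078), (202.87767028808594, 123.55204010009766), 9.964493751525879)
spindle [ 501.54041293 -166.57688106] pivot [ 555.7107475  -157.05979887]
collar 44 [ 0.5006 -0.1636  0.0451] ((501.80267333984375, -167.4827117919922), 14.587796211242676)
spin 43 [ 0.5003 -0.1643  0.0635] [ 0.5067 -0.1573  0.0758] [ 0.4998782  -0.1662455   0.07399807]
t 0.1 pos [ 0.2494 -0.5725  0.1928] yaw 23.54 zaxis [-5.0e-04  1.3e-03 -1.0e+00] w 1.001 F [-0.1  0.3  0.5]
turn total frac [-0.0004  0.      0.0785]
shift total frac of 8cm [ 6.08e+00 -7.79e+00 -2.00e-03]
```

Emit:
step_arm(delta_pos=[[0,0,0],[0,0,0],[0.3,-0.38,0],[0.3,-0.39,0],[0.3,-0.39,0]], angular=[[0,0,0.0393],[0,0,0.0392],[0,0,0],[0,0,0],[0,0,0]], hand=[1,1,1,1,1])

```text
clock: 0.6
position: [0.3055, -0.4683, 0.193]
eef_rot: [-0.0, 0.997, 0.081, -0.0]
contact_force: [0.6, 0.6, -0.4]
gripper_width: 0.998
```

Emit:
step_arm(delta_pos=[[0.304,-0.39,0],[0.304,-0.39,0],[0.304,-0.39,0],[0.304,-0.39,0],[0.304,-0.39,0]], angular=[[0,0,0],[0,0,0],[0,0,0],[0,0,0],[0,0,0]], hand=[1,1,1,1,1])

```text
clock: 1.1
position: [0.4003, -0.2943, 0.1934]
eef_rot: [-0.0, 0.997, 0.082, -0.0]
contact_force: [1.1, -0.5, -0.2]
gripper_width: 0.996
```

Emit:
step_arm(delta_pos=[[0.304,-0.39,0],[0.304,-0.39,0],[0.304,-0.39,0],[0.304,-0.39,0],[0.304,-0.39,0]], angular=[[0,0,0],[0,0,0],[0,0,0],[0,0,0],[0,0,0]], hand=[1,1,1,1,1])

```text
clock: 1.6
position: [0.4947, -0.1205, 0.1933]
eef_rot: [-0.0, 0.997, 0.082, -0.0]
contact_force: [0.6, -0.0, 0.4]
gripper_width: 1.002
```

Emit:
step_arm(delta_pos=[[0.304,-0.39,0],[0.304,-0.39,0],[0.304,-0.39,0],[0.304,-0.39,0],[0.304,-0.39,0]], angular=[[0,0,0],[0,0,0],[0,0,0],[0,0,0],[0,0,0]], hand=[1,1,1,1,1])

```text
clock: 2.1
position: [0.5892, 0.0533, 0.1932]
eef_rot: [0.0, 0.997, 0.082, -0.0]
contact_force: [0.1, -0.3, -0.1]
gripper_width: 0.998
```

Emit:
step_arm(delta_pos=[[0.2,-0.2,0],[0,0,0],[0,0,0]], angular=[[0,0,0],[0,0,0],[0,0,0]], hand=[1,1,1])

```text
clock: 2.4
position: [0.6015, 0.0702, 0.1929]
eef_rot: [0.0, 0.997, 0.083, -0.001]
contact_force: [-0.3, 0.6, 0.2]
gripper_width: 0.997
```

```bash
python3 - <<'E'
from h import *
plan([.6277,.122,.193],9.4)
E
```

```text
t 2.4 pos [0.6015 0.0702 0.1929] yaw 9.47 zaxis [-1.4e-03 -4.0e-04 -1.0e+00] w 0.997 F [-0.3  0.6  0.2]
turn total frac [0.     0.0005 0.0004]
shift total frac of 8cm [ 0.429 -0.585 -0.001]
```

Emit:
step_arm(delta_pos=[[0.215,-0.293,0],[0.214,-0.292,0],[0,0,0.5],[0,0,0.5],[0,0,0.4]], angular=[[0,0,0],[0,0,0],[0,0,0],[0,0,0],[0,0,0]], hand=[1,1,1,1,1])

```text
clock: 2.9
position: [0.6268, 0.1205, 0.0796]
eef_rot: [0.0, 0.997, 0.082, -0.001]
contact_force: [0.3, 0.2, -0.1]
gripper_width: 1.002
```

```bash
python3 - <<'E'
from h import *
from rig import viewer
for n in("side","top"):
    c=viewer.camera(n); np.savez(f"{n}1.npz",**c)
t=load("top1.npz")["pixels"][120:220,150:270,::-1];s=load("side1.npz")["pixels"][200:320,150:290,::-1]
im=np.hstack([cv2.resize(t,(400,333),interpolation=2),cv2.resize(s,(388,333),interpolation=2)]);cv2.imwrite("pics/a1.png",im)
plan([.6277,.122,.018],9.4)
E
```

```text
t 3.0 pos [0.6238 0.1199 0.0769] yaw 9.33 zaxis [-0.0094 -0.0018 -1.    ] w 1.0 F [-0.5  0.2 -0.2]
turn total frac [ 0.0001  0.003  -0.0004]
shift total frac of 8cm [ 0.052 -0.018  0.737]
```

View pics/a1.png

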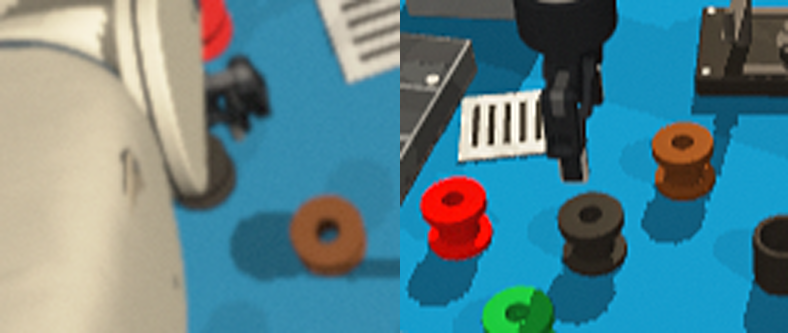

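Emit:
step_arm(delta_pos=[[0,0,0],[0,0,0]], angular=[[0,0,0],[0,0,0]], hand=[1,1])

```text
clock: 3.2
position: [0.6297, 0.1215, 0.0837]
eef_rot: [-0.0, 0.997, 0.082, 0.002]
contact_force: [0.1, 0.5, -0.6]
gripper_width: 0.998
```

```bash
cat >> h.py <<'E'
def proj(c,p):
    T=c["cam_to_world"];q=T[:3,:3].T@(np.array(p)-T[:3,3]);return c["fx"]*q[0]/q[2]+c["cx"],c["fy"]*q[1]/q[2]+c["cy"]
E
python3 - <<'E'
from h import *
from rig import viewer
plan([.6277,.122,.018],9.4)
c=viewer.camera("side"); np.savez("side2.npz",**c)
s=c["pixels"][200:320,150:290,::-1];cv2.imwrite("pics/a2.png",cv2.resize(s,(700,600),interpolation=2))
w=cloud(c)
m=(w[...,2]>.075)&(w[...,2]<.14)&(np.linalg.norm(w[...,:2]-[.627,.122],axis=-1)<.1)
v,u=np.nonzero(m);p=w[m];k=p[:,2]<.1
print(len(p),p[k].min(0),p[k].max(0),p[k].mean(0),u[k].min(),u[k].max(),v[k].min(),v[k].max())
for y in(-.045,0,.045):print(proj(c,[.6277-y*.16,.122+y,.09]))
E
```

```text
t 3.2 pos [0.6297 0.1215 0.0837] yaw 9.37 zaxis [ 3.1e-03  5.0e-04 -1.0e+00] w 0.998 F [ 0.1  0.5 -0.6]
turn total frac [-0.     -0.001  -0.0002]
shift total frac of 8cm [-0.023 -0.01   0.821]Traceback (most recent call last):
  File "<stdin>", line 9, in <module>
    return umr_minimum(a, axis, None, out, keepdims, initial, where)
ValueError: zero-size array to reduction operation minimum which has no identity
```

View pics/a2.png

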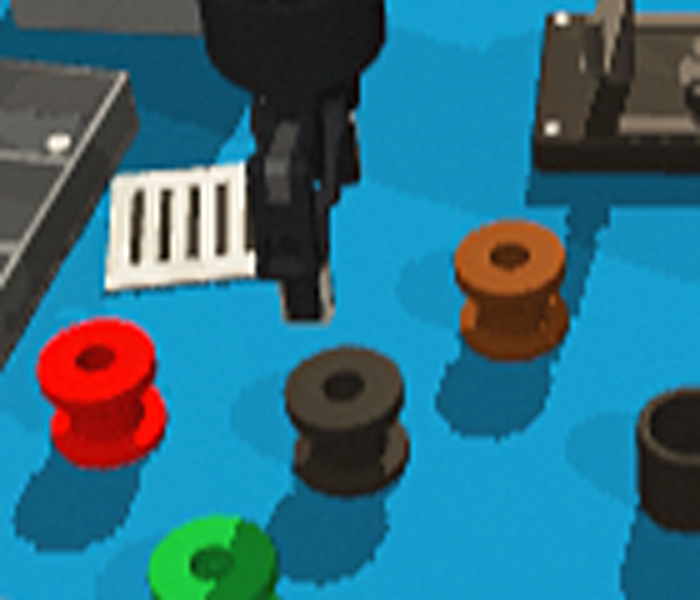

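```bash

python3 - <<'E'
from h import *
c=load("side2.npz")
w=cloud(c)
v,u=200+310//5,150+305//5
print(u,v,w[v-8:v+3:2,u].round(3).tolist(), c["z_map"][v-4,u-3:u+4])
for z in(.08,.1,.12):
  for y in(-.045,0,.045):print(z,y,proj(c,[.6277-y*.16,.122+y,z]))
E
```

```text
211 262 [[0.608, 0.196, 0.192], [0.609, 0.194, 0.184], [0.616, 0.178, 0.163], [0.616, 0.18, 0.159], [0.619, 0.175, 0.148], [0.618, 0.178, 0.146]] [1.0115162 1.0136983 1.01198   1.0107087 1.0104127 1.014972  1.0198853]
0.08 -0.045 (np.float64(220.00563986370133), np.float64(253.970203572039))
0.08 0 (np.float64(217.36649327823866), np.float64(267.43889122625023))
0.08 0.045 (np.float64(214.5490935084893), np.float64(281.817280704434))
0.1 -0.045 (np.float64(219.22972972933798), np.float64(247.6855490381249))
0.1 0 (np.float64(216.53566923148261), np.float64(261.0961087051525))
0.1 0.045 (np.float64(213.6575584332901), np.float64(275.4228384197237))
0.12 -0.045 (np.float64(218.4369693488175), np.float64(241.26441223491287))
0.12 0 (np.float64(215.68619974118565), np.float64(254.61098076946172))
0.12 0.045 (np.float64(212.74532405571426), np.float64(268.8799325489323))
```

```bash

python3 - <<'E'
from h import *
for f,x0 in(("side0.npz",[.25,-.573]),("top0.npz",[.25,-.573]),("side1.npz",[.627,.122]),("side2.npz",[.627,.122]),("top1.npz",[.627,.122])):
    c=load(f);w=cloud(c);m=(w[...,2]>.06)&(np.linalg.norm(w[...,:2]-x0,axis=-1)<.08)&(w[...,2]<.3)
    p=w[m];print(f,len(p),p.min(0).round(3) if len(p) else 0, np.percentile(p[:,2],[0,2,5,20,50]).round(3), p[p[:,2]<p[:,2].min()+.01].mean(0).round(3))
E
```

```text
side0.npz 508 [ 0.209 -0.634  0.06 ] [0.06  0.068 0.075 0.115 0.248] [ 0.312 -0.606  0.066]
top0.npz 680 [ 0.207 -0.632  0.06 ] [0.06  0.067 0.075 0.111 0.171] [ 0.31  -0.609  0.065]
side1.npz 1612 [0.588 0.07  0.131] [0.131 0.141 0.15  0.202 0.249] [0.624 0.125 0.136]
side2.npz 1588 [0.59  0.07  0.135] [0.135 0.144 0.154 0.204 0.25 ] [0.626 0.126 0.14 ]
top1.npz 360 [0.611 0.045 0.131] [0.131 0.139 0.151 0.177 0.2  ] [0.622 0.069 0.136]
```

Emit:
step_arm(delta_pos=[[0,0,0],[0,0,0]], angular=[[0,0,0],[0,0,0]], hand=[1,1])

```text
clock: 3.45
position: [0.629, 0.1219, 0.0829]
eef_rot: [-0.0, 0.997, 0.082, 0.001]
contact_force: [-0.1, -0.4, -0.6]
gripper_width: 1.0
```

```bash
python3 - <<'E'
from h import *
from rig import viewer,sensors
print(sensors.state())
c=viewer.camera("side"); np.savez("side3.npz",**c)
w=cloud(c);m=(w[...,2]>.06)&(np.linalg.norm(w[...,:2]-[.627,.122],axis=-1)<.08)&(w[...,2]<.3)
p=w[m];print(p.min(0),p[p[:,2]<p[:,2].min()+.01].mean(0).round(3))
E
```

```text
{'clock': 3.45, 'joint_pos': array([ 1.72897308e-01,  5.78964102e-01,  1.66228320e+00, -2.06287815e-05,
        8.98168208e-01,  1.57954670e+00]), 'qd': array([ 0.00307363,  0.00590902,  0.00400063,  0.00020896, -0.00027775,
       -0.00060174]), 'joint_efforts': array([-7.90770538e-02, -6.05296326e+01, -2.38577181e+01, -2.66611991e-03,
       -6.89091496e-03, -6.88145083e-04]), 'position': array([0.62902953, 0.1219289 , 0.08292039]), 'eef_rot': array([-9.06908579e-05,  9.96632746e-01,  8.19877041e-02,  1.08481689e-03]), 'contact_force': array([-0.10790369, -0.36372173, -0.62290074]), 'torque': array([0.00897557, 0.03845166, 0.02781703]), 'gripper_width': 0.9997568604626903}
[0.58979983 0.07256777 0.13502257] [0.626 0.127 0.14 ]
```

```bash

python3 - <<'E'
from h import *
for f in("side0.npz","top0.npz"):
    c=load(f);w=cloud(c);m=(w[...,2]>.06)&(np.linalg.norm(w[...,:2]-[.25,-.573],axis=-1)<.06)&(w[...,2]<.5)
    g=c["pixels"].max(2)<80
    p=w[m&g];print(f,len(p),np.percentile(p[:,2],[0,1,2,5,20,50]).round(3));print(p[np.argsort(p[:,2])][:200:12].round(3))
c=load("side0.npz");cv2.imwrite("pics/g0.png",cv2.resize(c["pixels"][20:110,350:450,::-1],(660,594),interpolation=2))
print([proj(c,[.25+a*.4*.045,-.573-a*.92*.045,z]) for a in(-1,0,1) for z in(.194,.207,.247)])
E
```

```text
side0.npz 1074 [0.246 0.251 0.256 0.264 0.31  0.369]
[[ 0.265 -0.61   0.246]
 [ 0.259 -0.613  0.252]
 [ 0.224 -0.524  0.256]
 [ 0.263 -0.618  0.26 ]
 [ 0.225 -0.524  0.263]
 [ 0.234 -0.516  0.266]
 [ 0.274 -0.608  0.27 ]
 [ 0.226 -0.519  0.274]
 [ 0.275 -0.606  0.277]
 [ 0.266 -0.606  0.28 ]
 [ 0.275 -0.605  0.283]
 [ 0.264 -0.611  0.288]
 [ 0.24  -0.519  0.292]
 [ 0.224 -0.531  0.297]
 [ 0.244 -0.529  0.3  ]
 [ 0.278 -0.593  0.304]
 [ 0.278 -0.595  0.306]]
top0.npz 141 [0.248 0.251 0.252 0.255 0.268 0.292]
[[ 0.235 -0.524  0.248]
 [ 0.233 -0.523  0.259]
 [ 0.233 -0.521  0.264]
 [ 0.231 -0.518  0.272]
 [ 0.237 -0.517  0.284]
 [ 0.236 -0.516  0.29 ]
 [ 0.241 -0.526  0.292]
 [ 0.236 -0.521  0.295]
 [ 0.238 -0.523  0.298]
 [ 0.242 -0.529  0.303]
 [ 0.243 -0.529  0.307]
 [ 0.238 -0.531  0.31 ]]
[(np.float64(399.40586369526096), np.float64(109.91224352109195)), (np.float64(399.9800826179124), np.float64(106.00545982038891)), (np.float64(401.7861531239494), np.float64(93.71759096590156)), (np.float64(393.556566326812), np.float64(103.77387396498622)), (np.float64(394.0868087144703), np.float64(99.92589244190154)), (np.float64(395.75370417379065), np.float64(87.82919274819044)), (np.float64(387.9719971250503), np.float64(97.91331543756942)), (np.float64(388.46161738501803), np.float64(94.1228820499506)), (np.float64(390.00005622026015), np.float64(82.21293795103811))]
```

View pics/g0.png

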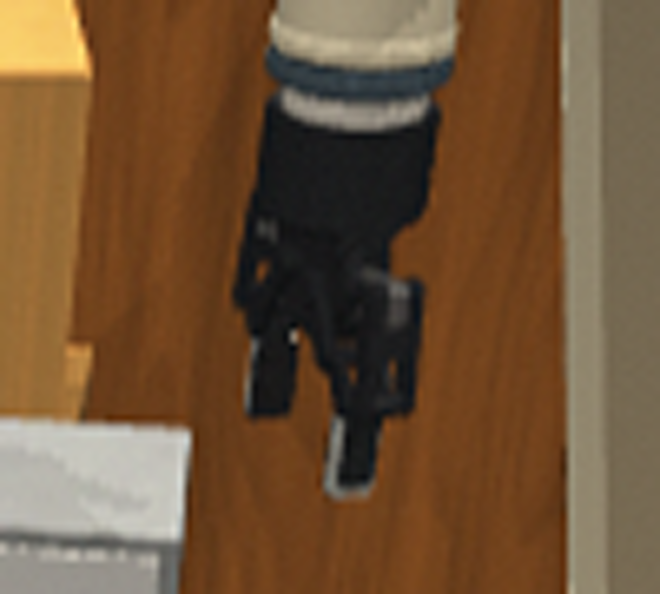

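Both pictures show the fingertips about 50 mm above the reported TCP, while 13 mm is expected for an open gripper. I'll shut the gripper in the air to settle the offset.

Emit:
step_arm(delta_pos=[[0,0,0],[0,0,0],[0,0,0],[0,0,0],[0,0,0]], angular=[[0,0,0],[0,0,0],[0,0,0],[0,0,0],[0,0,0]], hand=[-1,-1,-1,-1,-1], newtons=30)

```text
clock: 4.0
position: [0.6282, 0.1219, 0.0814]
eef_rot: [0.0, 0.997, 0.082, -0.0]
contact_force: [0.9, 1.0, 0.1]
gripper_width: 0.145
```

Emit:
step_arm(delta_pos=[[0,0,0],[0,0,0],[0,0,0]], angular=[[0,0,0],[0,0,0],[0,0,0]], hand=[-1,-1,-1])

```text
clock: 4.3
position: [0.6282, 0.1218, 0.0815]
eef_rot: [0.0, 0.997, 0.082, -0.0]
contact_force: [-0.2, 1.2, -0.5]
gripper_width: -0.001
```

```bash
python3 - <<'E'
from h import *
from rig import viewer,sensors
c=viewer.camera("side"); np.savez("side4.npz",**c)
w=cloud(c);m=(w[...,2]>.055)&(np.linalg.norm(w[...,:2]-[.627,.122],axis=-1)<.08)&(w[...,2]<.3)
p=w[m];print(p[np.argsort(p[:,2])][:60:5].round(3))
v,u=np.nonzero(m);print(v.max(),u[v==v.max()])
for z in(.083,.1,.122,.135):print(z,proj(c,[.629,.122,z]))
cv2.imwrite("pics/g4.png",cv2.resize(c["pixels"][200:320,150:290,::-1],(700,600),interpolation=2))
E
```

```text
[[0.62  0.128 0.122]
 [0.616 0.125 0.126]
 [0.622 0.135 0.128]
 [0.619 0.129 0.13 ]
 [0.617 0.127 0.132]
 [0.626 0.137 0.133]
 [0.62  0.127 0.133]
 [0.632 0.137 0.135]
 [0.616 0.129 0.136]
 [0.636 0.131 0.137]
 [0.63  0.135 0.139]
 [0.637 0.128 0.141]]
256 [211 212 213 214 215 216 217 218 219]
0.083 (np.float64(216.69980121418928), np.float64(266.42647237192296))
0.1 (np.float64(215.98744995305978), np.float64(261.026600008797))
0.122 (np.float64(215.04539349041602), np.float64(253.8854816663256))
0.135 (np.float64(214.47770191841576), np.float64(249.58218047533256))
```

View pics/g4.png

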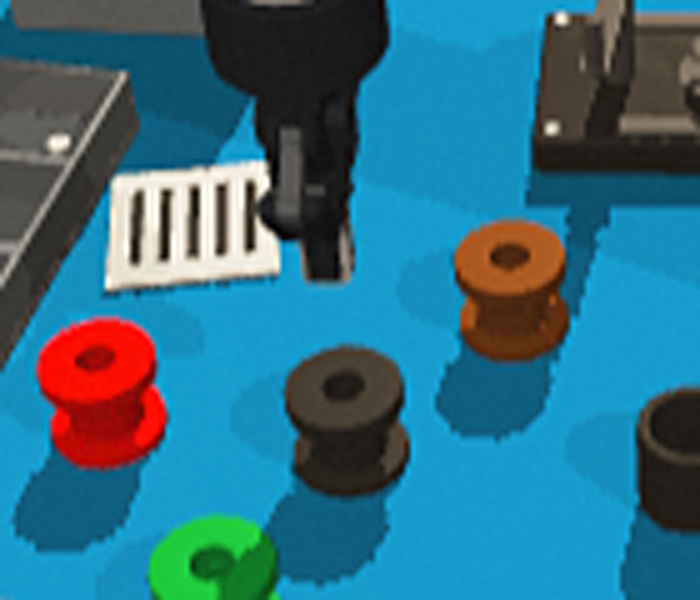

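Emit:
step_arm(delta_pos=[[0,0,0],[0,0,0],[0,0,0],[0,0,0],[0,0,0]], angular=[[0,0,0],[0,0,0],[0,0,0],[0,0,0],[0,0,0]], hand=[1,1,1,1,1])

```text
clock: 4.85
position: [0.6283, 0.1218, 0.0815]
eef_rot: [0.0, 0.997, 0.082, 0.0]
contact_force: [-0.3, 0.2, -0.0]
gripper_width: 0.847
```

Emit:
step_arm(delta_pos=[[0,0,0],[0,0,0.3],[0,0,0.3],[0,0,0.2],[0,0,0]], angular=[[0,0,0],[0,0,0],[0,0,0],[0,0,0],[0,0,0]], hand=[1,1,1,1,1])

```text
clock: 5.35
position: [0.6263, 0.1215, 0.0151]
eef_rot: [0.0, 0.997, 0.082, -0.002]
contact_force: [-0.8, -0.7, -1.0]
gripper_width: 0.998
```

```bash
python3 - <<'E'
from h import *
from rig import viewer,sensors
plan([.6277,.122,-.021],9.4)
c=viewer.camera("side"); np.savez("side5.npz",**c)
cv2.imwrite("pics/g5.png",cv2.resize(c["pixels"][200:320,150:290,::-1],(700,600),interpolation=2))
E
```

```text
t 5.35 pos [0.6263 0.1215 0.0151] yaw 9.41 zaxis [-4.4e-03 -8.0e-04 -1.0e+00] w 0.998 F [-0.8 -0.7 -1. ]
turn total frac [0.     0.0014 0.    ]
shift total frac of 8cm [ 0.018 -0.003  0.451]
```

View pics/g5.png

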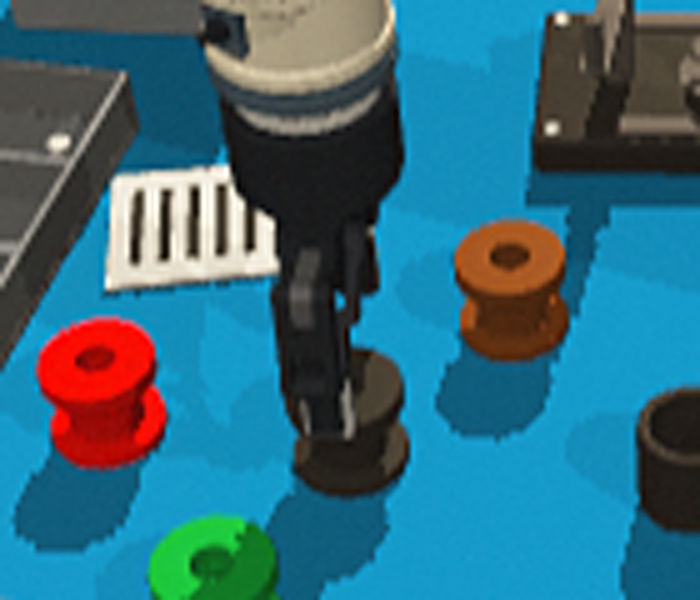

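Emit:
step_arm(delta_pos=[[0,0,0.15],[0,0,0.15],[0,0,0.15],[0,0,0],[0,0,0]], angular=[[0,0,0],[0,0,0],[0,0,0],[0,0,0],[0,0,0]], hand=[1,1,1,1,1])

```text
clock: 5.9
position: [0.6279, 0.1218, -0.019]
eef_rot: [0.0, 0.997, 0.082, -0.0]
contact_force: [-0.6, -0.2, -0.3]
gripper_width: 0.999
```

```bash
python3 - <<'E'
from h import *
from rig import viewer,sensors
plan([.6277,.122,-.021],9.4)
c=viewer.camera("side"); np.savez("side6.npz",**c)
cv2.imwrite("pics/g6.png",cv2.resize(c["pixels"][200:320,150:290,::-1],(700,600),interpolation=2))
E
```

```text
t 5.9 pos [ 0.6279  0.1218 -0.019 ] yaw 9.41 zaxis [-9.e-04 -1.e-04 -1.e+00] w 0.999 F [-0.6 -0.2 -0.3]
turn total frac [-0.      0.0003  0.    ]
shift total frac of 8cm [-0.002 -0.003  0.025]
```

View pics/g6.png

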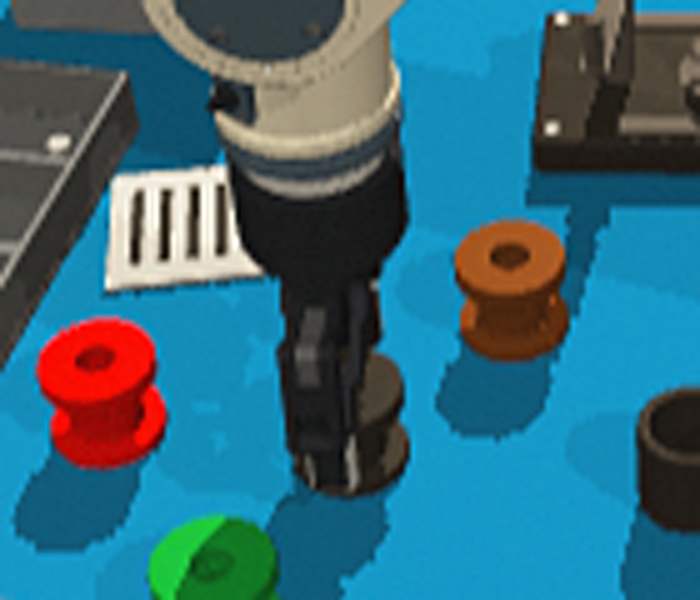

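Emit:
step_arm(delta_pos=[[0,0,0],[0,0,0],[0,0,0],[0,0,0],[0,0,0]], angular=[[0,0,0],[0,0,0],[0,0,0],[0,0,0],[0,0,0]], hand=[-1,-1,-1,-1,-1], newtons=40)

```text
clock: 6.45
position: [0.6287, 0.1219, -0.0175]
eef_rot: [-0.0, 0.997, 0.082, 0.001]
contact_force: [-0.6, -0.9, 6.0]
gripper_width: 0.643
```

Emit:
step_arm(delta_pos=[[0,0,0],[0,0,-0.2],[0,0,-0.2],[0,0,0],[0,0,0]], angular=[[0,0,0],[0,0,0],[0,0,0],[0,0,0],[0,0,0]], hand=[-1,-1,-1,-1,-1])

```text
clock: 6.95
position: [0.629, 0.122, 0.0147]
eef_rot: [-0.0, 0.997, 0.082, 0.001]
contact_force: [0.8, 0.8, -1.8]
gripper_width: 0.639
```

```bash
python3 - <<'E'
from h import *
from rig import viewer,sensors
plan([.501,-.169,.13],9.5)
c=viewer.camera("side"); np.savez("side7.npz",**c)
cv2.imwrite("pics/g7.png",cv2.resize(c["pixels"][200:320,150:290,::-1],(700,600),interpolation=2))
E
```

```text
t 6.95 pos [0.629  0.122  0.0147] yaw 9.41 zaxis [ 2.e-03  3.e-04 -1.e+00] w 0.639 F [ 0.8  0.8 -1.8]
turn total frac [-0.     -0.0006 -0.0005]
shift total frac of 8cm [-2.178  3.323 -1.441]
```

View pics/g7.png

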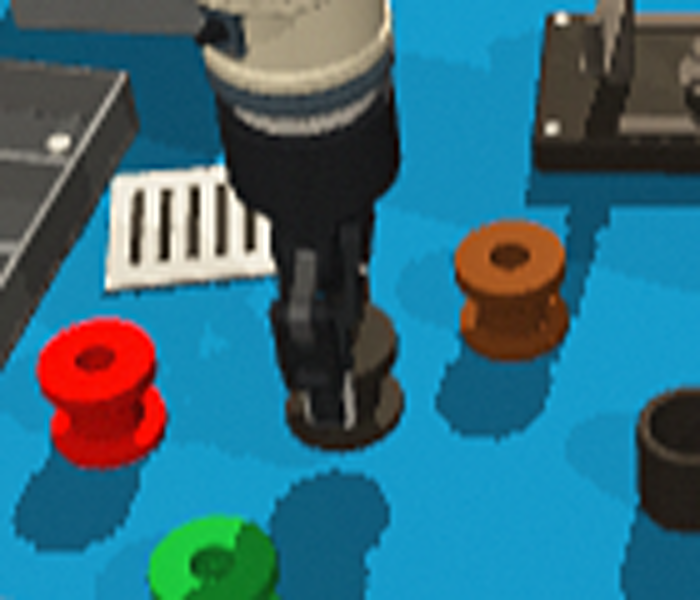

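The reel is lifted and upright. Next I raise it to clear the tab and carry it to the base.

Emit:
step_arm(delta_pos=[[0,0,-0.4],[0,0,-0.5],[0,0,-0.5],[-0.15,0.2,0],[-0.22,0.33,0]], angular=[[0,0,0],[0,0,0],[0,0,0],[0,0,0],[0,0,0]], hand=[-1,-1,-1,-1,-1])

```text
clock: 7.5
position: [0.6066, 0.0757, 0.1263]
eef_rot: [-0.0, 0.997, 0.083, 0.001]
contact_force: [0.5, -0.0, -1.4]
gripper_width: 0.643
```

Emit:
step_arm(delta_pos=[[-0.22,0.33,0],[-0.22,0.33,0],[-0.22,0.33,0],[-0.22,0.33,0],[-0.22,0.33,0]], angular=[[0,0,0],[0,0,0],[0,0,0],[0,0,0],[0,0,0]], hand=[-1,-1,-1,-1,-1])

```text
clock: 8.0
position: [0.5388, -0.0706, 0.1243]
eef_rot: [-0.0, 0.997, 0.082, -0.001]
contact_force: [0.7, -0.1, -1.5]
gripper_width: 0.643
```

Emit:
step_arm(delta_pos=[[-0.22,0.33,0],[-0.22,0.33,0],[-0.22,0.33,0],[-0.1,0.2,0],[0,0,0]], angular=[[0,0,0],[0,0,0],[0,0,0],[0,0,0],[0,0,0]], hand=[-1,-1,-1,-1,-1])

```text
clock: 8.5
position: [0.4945, -0.175, 0.1244]
eef_rot: [-0.0, 0.997, 0.081, -0.001]
contact_force: [0.2, 0.2, -1.7]
gripper_width: 0.646
```

Emit:
step_arm(delta_pos=[[0,0,0],[0,0,0],[0,0,0]], angular=[[0,0,0],[0,0,0],[0,0,0]], hand=[-1,-1,-1])

```text
clock: 8.8
position: [0.4964, -0.1724, 0.1253]
eef_rot: [-0.0, 0.997, 0.083, -0.0]
contact_force: [-0.6, -0.8, -1.6]
gripper_width: 0.641
```

```bash
cat >look.py <<'E'
from h import *
from rig import viewer,sensors
import sys
i=sys.argv[1]
cs=[viewer.camera(n) for n in("side","top")]
for c,n in zip(cs,("side","top")):np.savez(f"{n}{i}.npz",**c)
a=cs[0]["pixels"][140:260,220:360,::-1];b=cs[1]["pixels"][150:270,265:385,::-1]
cv2.imwrite(f"pics/l{i}.png",np.hstack([cv2.resize(a,(420,360),interpolation=2),cv2.resize(b,(360,360),interpolation=2)]))
E
python3 look.py 8; python3 -c "
from h import *
plan([.501,-.169,.13],9.5)"
```

```text
t 8.9 pos [ 0.4965 -0.1726  0.1254] yaw 9.48 zaxis [-1.e-04  1.e-04 -1.e+00] w 0.64 F [ 0.6 -0.4 -0. ]
turn total frac [-0.      0.     -0.0001]
shift total frac of 8cm [ 0.063 -0.035 -0.057]
```

View pics/l8.png

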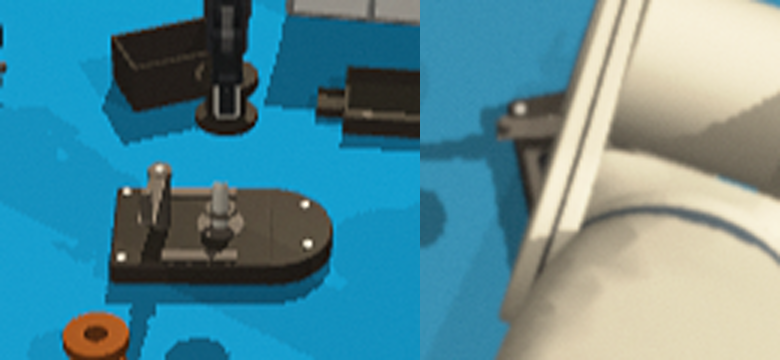

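Emit:
step_arm(delta_pos=[[0.06,-0.035,0.1],[0,0,0.2],[0,0,0.3],[0,0,0.07],[0,0,0]], angular=[[0,0,0],[0,0,0],[0,0,0],[0,0,0],[0,0,0]], hand=[-1,-1,-1,-1,-1])

```text
clock: 9.4
position: [0.4999, -0.1691, 0.0708]
eef_rot: [-0.001, 0.997, 0.082, -0.001]
contact_force: [0.5, -0.1, -0.5]
gripper_width: 0.638
```

Emit:
step_arm(delta_pos=[[0,0,0],[0,0,0],[0,0,0]], angular=[[0,0,0],[0,0,0],[0,0,0]], hand=[-1,-1,-1])

```text
clock: 9.7
position: [0.5012, -0.1699, 0.0728]
eef_rot: [0.0, 0.997, 0.082, 0.001]
contact_force: [-0.1, -0.4, -0.4]
gripper_width: 0.641
```

```bash
python3 look.py 9; python3 - <<'E'
from h import *
plan([.501,-.169,.067],9.5)
c=load("side9.npz")
cv2.imwrite("pics/z9.png",cv2.resize(c["pixels"][165:235,250:340,::-1],(720,560),interpolation=2))
E
```

```text
t 9.8 pos [ 0.501  -0.1699  0.0725] yaw 9.4 zaxis [ 1.1e-03 -4.0e-04 -1.0e+00] w 0.642 F [-0.3 -0.1 -1. ]
turn total frac [ 0.0002 -0.0003 -0.0005]
shift total frac of 8cm [ 0.002 -0.011  0.069]
```

View pics/z9.png

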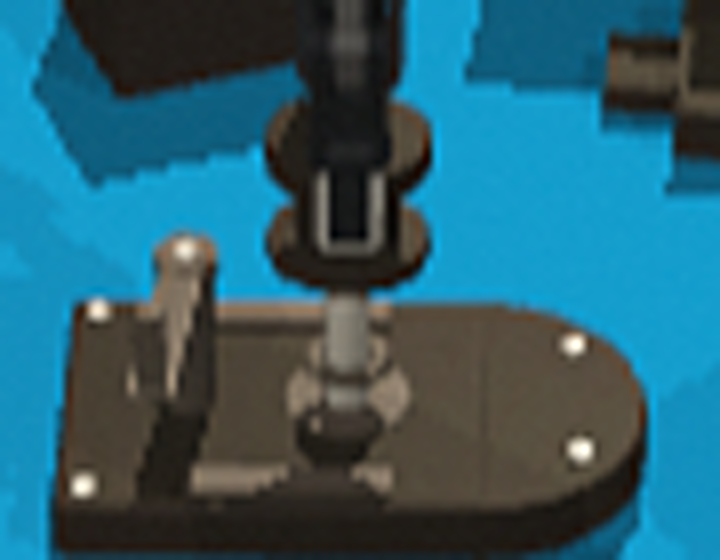

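```bash
python3 - <<'E'
from h import *
c=load("side9.npz");w=cloud(c)
for z in(.045,.065,.09,.1):print(z,proj(c,[.501,-.169,z]),proj(c,[.501,-.1665,z]))
g=c["pixels"].astype(int);m=np.zeros(w.shape[:2],bool);m[175:203,280:307]=1
m&=(np.linalg.norm(w[...,:2]-[.501,-.168],axis=-1)<.036)&(w[...,2]>.08)&(w[...,2]<.15)
q=w[m]
for lo in np.arange(.082,.15,.004):
    k=q[(q[:,2]>=lo)&(q[:,2]<lo+.004)]
    if len(k):print(lo.round(3),len(k),k.min(0).round(4),k.max(0).round(4))
# lower flange wall
lf=w[193:202,283:304];lf=lf[(lf[...,2]>.08)&(lf[...,1]>-.2)];print(lf.round(3)[:40].tolist())
E
```

```text
0.045 (np.float64(293.18267165204304), np.float64(209.64791280384622)) (np.float64(293.0287766346474), np.float64(210.18784780364132))
0.065 (np.float64(293.1913465404075), np.float64(203.86303860725096)) (np.float64(293.03604773339475), np.float64(204.39942290025957))
0.09 (np.float64(293.20241700583534), np.float64(196.48066697226702)) (np.float64(293.0453270349569), np.float64(197.01229447379814))
0.1 (np.float64(293.2069175821689), np.float64(193.47944473076632)) (np.float64(293.0490995240976), np.float64(194.00906609688005))
0.086 1 [ 0.5    -0.1446  0.0893] [ 0.5    -0.1446  0.0893]
0.09 9 [ 0.4846 -0.1494  0.091 ] [ 0.5164 -0.1398  0.0938]
0.094 48 [ 0.474  -0.1887  0.0942] [ 0.5283 -0.1365  0.098 ]
0.098 75 [ 0.4743 -0.1874  0.098 ] [ 0.527  -0.1395  0.102 ]
0.102 9 [ 0.4843 -0.1637  0.1028] [ 0.5164 -0.1477  0.1052]
0.106 3 [ 0.4843 -0.1651  0.1073] [ 0.4867 -0.1614  0.1096]
0.11 6 [ 0.4845 -0.1643  0.1103] [ 0.5161 -0.1538  0.1139]
0.114 11 [ 0.4864 -0.1601  0.1143] [ 0.5163 -0.1333  0.1174]
0.118 5 [ 0.4842 -0.1621  0.1183] [ 0.5035 -0.1341  0.1197]
0.122 5 [ 0.4855 -0.137
[... 583 characters left out ...]
0.127, 0.132], [0.489, -0.126, 0.133], [0.488, -0.137, 0.125], [0.486, -0.138, 0.125], [0.487, -0.161, 0.109], [0.484, -0.164, 0.107], [0.484, -0.176, 0.099], [0.481, -0.175, 0.1], [0.478, -0.178, 0.098], [0.476, -0.18, 0.097], [0.528, -0.165, 0.098], [0.525, -0.164, 0.099], [0.523, -0.165, 0.098], [0.52, -0.165, 0.099], [0.516, -0.16, 0.103], [0.513, -0.157, 0.105], [0.506, -0.133, 0.123], [0.503, -0.131, 0.125], [0.499, -0.123, 0.131], [0.497, -0.127, 0.128], [0.494, -0.126, 0.129], [0.492, -0.127, 0.129], [0.489, -0.128, 0.128], [0.489, -0.141, 0.12], [0.485, -0.137, 0.122], [0.487, -0.162, 0.105], [0.484, -0.164, 0.104], [0.483, -0.17, 0.1], [0.48, -0.173, 0.098], [0.478, -0.174, 0.098]]
```

Emit:
step_arm(delta_pos=[[0,-0.005,0.09],[0,0,0.09],[0,0,0.09],[0,0,0],[0,0,0]], angular=[[0,0,0],[0,0,0],[0,0,0],[0,0,0],[0,0,0]], hand=[-1,-1,-1,-1,-1])

```text
clock: 10.3
position: [0.5006, -0.1696, 0.0499]
eef_rot: [0.0, 0.997, 0.082, -0.0]
contact_force: [0.1, -2.6, -2.5]
gripper_width: 0.638
```

```bash
python3 look.py 10; python3 - <<'E'
from h import *
plan([.501,-.169,.027],9.5)
c=load("side10.npz")
cv2.imwrite("pics/z10.png",cv2.resize(c["pixels"][165:235,250:340,::-1],(720,560),interpolation=2))
E
```

```text
t 10.4 pos [ 0.5006 -0.1694  0.0503] yaw 9.39 zaxis [ 0.e+00  1.e-04 -1.e+00] w 0.636 F [ 1.6 -1.9 -1.4]
turn total frac [-0.     -0.     -0.0006]
shift total frac of 8cm [ 0.006 -0.004  0.292]
```

View pics/z10.png

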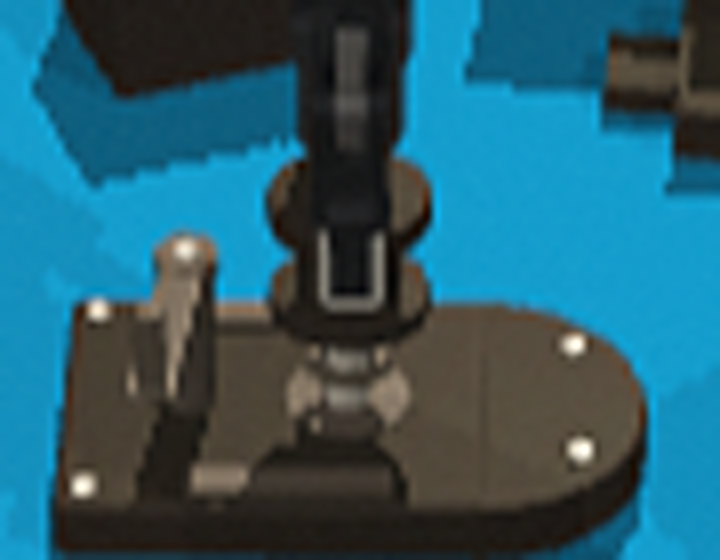

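Emit:
step_arm(delta_pos=[[0,0.01,0.05],[0,0,0.07],[0,0,0.07],[0,0,0.04],[0,0,0]], angular=[[0,0,0],[0,0,0],[0,0,0],[0,0,0],[0,0,0]], hand=[-1,-1,-1,-1,-1])

```text
clock: 10.9
position: [0.5007, -0.1702, 0.0313]
eef_rot: [0.0, 0.997, 0.082, -0.0]
contact_force: [2.7, -4.2, -3.2]
gripper_width: 0.64
```

```bash
python3 - <<'E'
from h import *
plan([.501,-.169,.027],9.5)
E
```

```text
t 10.9 pos [ 0.5007 -0.1702  0.0313] yaw 9.41 zaxis [-1.e-04 -1.e-04 -1.e+00] w 0.64 F [ 2.7 -4.2 -3.2]
turn total frac [ 0.      0.     -0.0005]
shift total frac of 8cm [ 0.006 -0.015  0.054]
```

Emit:
step_arm(delta_pos=[[0.008,0.012,0],[0,0,0.02],[0,0,0.02],[0,0,0]], angular=[[0,0,0],[0,0,0],[0,0,0],[0,0,0]], hand=[-1,-1,-1,-1])

```text
clock: 11.3
position: [0.501, -0.1707, 0.0285]
eef_rot: [-0.0, 0.997, 0.082, -0.0]
contact_force: [0.2, 0.1, -0.5]
gripper_width: 0.641
```

```bash
python3 look.py 11; python3 - <<'E'
from h import *
plan([.501,-.169,.027],9.5)
c=load("side11.npz")
cv2.imwrite("pics/z11.png",cv2.resize(c["pixels"][165:235,250:340,::-1],(720,560),interpolation=2))
E
```

```text
t 11.4 pos [ 0.5012 -0.1708  0.0286] yaw 9.41 zaxis [-4.e-04  2.e-04 -1.e+00] w 0.637 F [-1.1 -0.3 -1.3]
turn total frac [-0.0001  0.0001 -0.0005]
shift total frac of 8cm [ 0.001 -0.023  0.02 ]
```

View pics/z11.png

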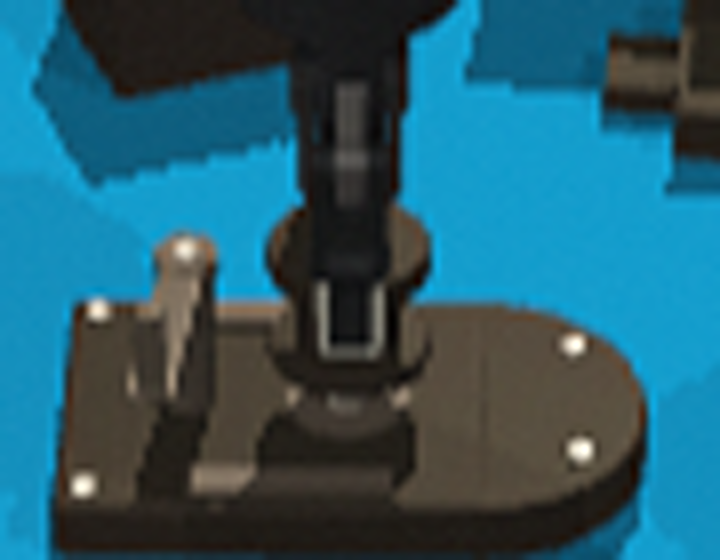

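Emit:
step_arm(delta_pos=[[0,0,0.01],[0,0,0.01],[0,0,0]], angular=[[0,0,0],[0,0,0],[0,0,0]], hand=[-1,-1,-1])

```text
clock: 11.7
position: [0.5015, -0.1709, 0.0273]
eef_rot: [0.0, 0.997, 0.082, 0.0]
contact_force: [-0.7, 1.3, 1.9]
gripper_width: 0.643
```

Emit:
step_arm(delta_pos=[[0,0,0.01],[0,0,0]], angular=[[0,0,0],[0,0,0]], hand=[-1,-1])

```text
clock: 11.9
position: [0.5015, -0.1709, 0.0265]
eef_rot: [0.0, 0.997, 0.082, 0.0]
contact_force: [-0.6, 0.1, 3.5]
gripper_width: 0.638
```

It's in contact with the collar, so I let go and lift off.

Emit:
step_arm(delta_pos=[[0,0,0],[0,0,0],[0,0,0],[0,0,0],[0,0,0]], angular=[[0,0,0],[0,0,0],[0,0,0],[0,0,0],[0,0,0]], hand=[1,1,1,1,1])

```text
clock: 12.4
position: [0.5014, -0.171, 0.0262]
eef_rot: [-0.0, 0.997, 0.082, -0.0]
contact_force: [-0.3, 0.4, -0.1]
gripper_width: 0.999
```

Emit:
step_arm(delta_pos=[[0,0,-0.2],[0,0,-0.4],[0,0,-0.4],[0,0,-0.2],[0,0,0]], angular=[[0,0,0],[0,0,0],[0,0,0],[0,0,0],[0,0,0]], hand=[1,1,1,1,1])

```text
clock: 12.9
position: [0.5032, -0.1716, 0.1247]
eef_rot: [0.001, 0.997, 0.082, 0.002]
contact_force: [-0.7, 1.4, 0.4]
gripper_width: 0.999
```

```bash
python3 look.py 12; python3 - <<'E'
from h import *
plan([.501,-.170,.1],9.5)
c=load("side12.npz")
w=cloud(c);m=(np.linalg.norm(w[...,:2]-[.501,-.168],axis=-1)<.03)&(w[...,2]>.04)&(w[...,2]<.1)
print(np.percentile(w[m][:,2],[50,70,80,90,97]))
cv2.imwrite("pics/z12.png",cv2.resize(c["pixels"][165:235,250:340,::-1],(720,560),interpolation=2))
E
```

```text
t 13.0 pos [ 0.5013 -0.1709  0.1221] yaw 9.41 zaxis [ 2.e-04 -1.e-04 -1.e+00] w 1.001 F [-0.4 -0.5 -0.6]
turn total frac [ 0.     -0.0001 -0.0005]
shift total frac of 8cm [-0.002 -0.012  0.277]
[0.08491429 0.09174142 0.09254741 0.09340821 0.09459332]
```

View pics/z12.png

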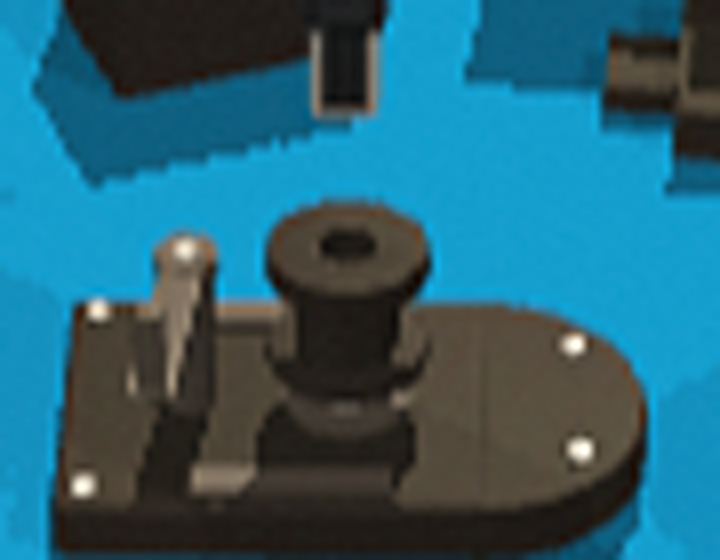

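The reel sits with its top at about 93 mm, resting on the raised collar as required. Next I press on both sides of the bore with the fingers partly closed.

Emit:
step_arm(delta_pos=[[0,0,0],[0,0,0],[0,0,0],[0,0,0],[0,0,0]], angular=[[0,0,0],[0,0,0],[0,0,0],[0,0,0],[0,0,0]], hand=[-0.35,-0.35,-0.35,-0.35,-0.35])

```text
clock: 13.5
position: [0.5013, -0.1709, 0.122]
eef_rot: [-0.0, 0.997, 0.082, -0.0]
contact_force: [-0.2, -0.2, 0.0]
gripper_width: 0.325
```

Emit:
step_arm(delta_pos=[[0,0,0.3],[0,0,0.3],[0,0,0.05],[0,0,0]], angular=[[0,0,0],[0,0,0],[0,0,0],[0,0,0]], hand=[-0.35,-0.35,-0.35,-0.35])

```text
clock: 13.9
position: [0.5009, -0.1708, 0.0698]
eef_rot: [-0.0, 0.997, 0.082, -0.001]
contact_force: [1.2, -0.1, 0.6]
gripper_width: 0.326
```

```bash
python3 look.py 13; python3 - <<'E'
from h import *
plan([.501,-.171,.057],9.5)
c=load("side13.npz")
cv2.imwrite("pics/z13.png",cv2.resize(c["pixels"][165:235,250:340,::-1],(720,560),interpolation=2))
E
```

```text
t 14.0 pos [ 0.5021 -0.1712  0.0711] yaw 9.41 zaxis [ 1.e-03 -4.e-04 -1.e+00] w 0.323 F [-0.1 -0.3  0.4]
turn total frac [ 0.0002 -0.0003 -0.0005]
shift total frac of 8cm [-0.013 -0.005  0.176]
```

View pics/z13.png

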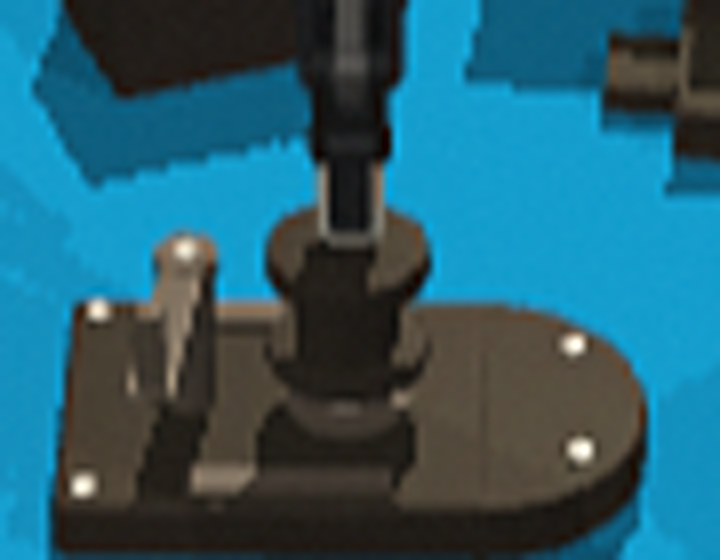

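Emit:
step_arm(delta_pos=[[0,0,0.08],[0,0,0.05],[0,0,0.05],[0,0,0]], angular=[[0,0,0],[0,0,0],[0,0,0],[0,0,0]], hand=[-0.35,-0.35,-0.35,-0.35])

```text
clock: 14.4
position: [0.5011, -0.1708, 0.0555]
eef_rot: [-0.0, 0.997, 0.082, -0.0]
contact_force: [0.2, -0.1, 0.0]
gripper_width: 0.325
```

Emit:
step_arm(delta_pos=[[0,0,0.04],[0,0,0.04],[0,0,0]], angular=[[0,0,0],[0,0,0],[0,0,0]], hand=[-0.35,-0.35,-0.35])

```text
clock: 14.7
position: [0.5015, -0.171, 0.0494]
eef_rot: [0.0, 0.997, 0.082, 0.0]
contact_force: [-0.7, -0.1, -0.1]
gripper_width: 0.328
```

Emit:
step_arm(delta_pos=[[0,0,0.03],[0,0,0.03],[0,0,0]], angular=[[0,0,0],[0,0,0],[0,0,0]], hand=[-0.35,-0.35,-0.35])

```text
clock: 15.0
position: [0.5015, -0.171, 0.0446]
eef_rot: [0.0, 0.997, 0.082, 0.0]
contact_force: [0.4, -0.7, -0.0]
gripper_width: 0.326
```

Emit:
step_arm(delta_pos=[[0,0,0.03],[0,0,0.03],[0,0,0]], angular=[[0,0,0],[0,0,0],[0,0,0]], hand=[-0.35,-0.35,-0.35])

```text
clock: 15.3
position: [0.5018, -0.171, 0.0408]
eef_rot: [0.0, 0.997, 0.082, 0.0]
contact_force: [-2.4, 1.6, 14.2]
gripper_width: 0.329
```

```bash
python3 look.py 14; python3 - <<'E'
from h import *
plan([.501,-.171,.057],9.5)
c=load("side14.npz")
cv2.imwrite("pics/z14.png",cv2.resize(c["pixels"][165:235,250:340,::-1],(720,560),interpolation=2))
E
```

```text
t 15.4 pos [ 0.5018 -0.171   0.0408] yaw 9.4 zaxis [ 7.e-04 -2.e-04 -1.e+00] w 0.327 F [-2.7  0.7 13.1]
turn total frac [ 0.0001 -0.0002 -0.0005]
shift total frac of 8cm [-0.01  -0.002 -0.202]
```

View pics/z14.png

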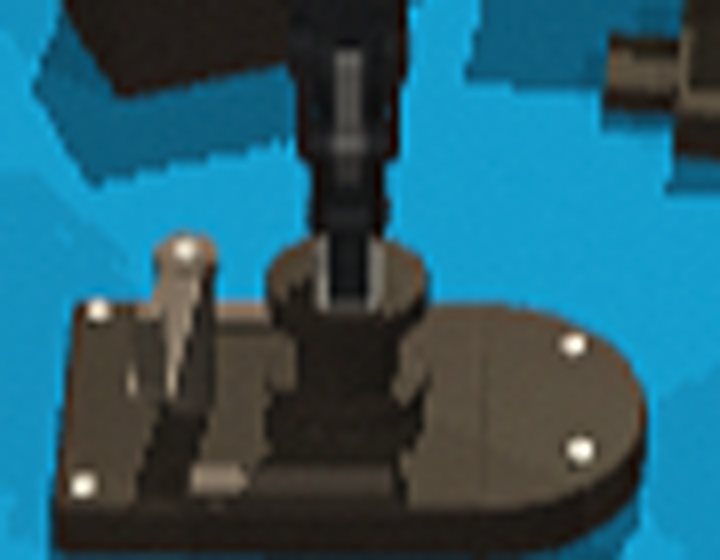

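Emit:
step_arm(delta_pos=[[0,0,0.015],[0,0,0]], angular=[[0,0,0],[0,0,0]], hand=[-0.35,-0.35])

```text
clock: 15.6
position: [0.5021, -0.1711, 0.0407]
eef_rot: [0.0, 0.997, 0.082, 0.001]
contact_force: [-4.9, 2.7, 25.6]
gripper_width: 0.324
```

The height no longer changes while the force rises to 25 N, so the reel is on its stop. I lift off and check that, then measure the tab again.

Emit:
step_arm(delta_pos=[[0,0,-0.2],[0,0,-0.5],[0,0,-0.5],[0,0,-0.1],[0,0,0]], angular=[[0,0,0],[0,0,0],[0,0,0],[0,0,0],[0,0,0]], hand=[-0.35,-1,-1,-1,-1])

```text
clock: 16.1
position: [0.5024, -0.1713, 0.144]
eef_rot: [0.001, 0.997, 0.082, 0.002]
contact_force: [-0.0, -0.4, 0.2]
gripper_width: -0.001
```

```bash
python3 look.py 15; python3 - <<'E'
from h import *
c=load("side15.npz")
w=cloud(c);m=(np.linalg.norm(w[...,:2]-[.501,-.168],axis=-1)<.027)&(w[...,2]>.065)&(w[...,2]<.1)
print(np.percentile(w[m][:,2],[30,50,70,80,90,97]))
cv2.imwrite("pics/z15.png",cv2.resize(c["pixels"][165:235,250:340,::-1],(720,560),interpolation=2))
for n in("top15","side15"):
    w=cloud(load(n+".npz"))
    m=(np.linalg.norm(w[...,:2]-[.551,-.088],axis=-1)<.03)&(w[...,2]>.095)&(w[...,2]<.125);p=w[m];print(n,len(p),p.mean(0) if len(p) else 0)
    m=(np.linalg.norm(w[...,:2]-[.552,-.120],axis=-1)<.07)&(w[...,2]>.082)&(w[...,2]<.092);p=w[m];print(len(p),cv2.minAreaRect((p[:,:2]*1000).astype(np.float32)) if len(p) else 0)
plan([.501,-.171,.057],9.5)
E
```

```text
[0.07749414 0.07909234 0.08015077 0.08080225 0.08149294 0.08212472]
top15 23 [ 0.54975527 -0.09013799  0.11210906]
107 ((551.7394409179688, -107.8884506225586), (16.268138885498047, 46.025604248046875), 4.476589202880859)
side15 30 [ 0.55154799 -0.08598979  0.1088487 ]
115 ((543.6110229492188, -135.76446533203125), (99.92333221435547, 71.22827911376953), 47.36284255981445)
t 16.2 pos [ 0.5006 -0.1707  0.1416] yaw 9.4 zaxis [-1.5e-03  5.0e-04 -1.0e+00] w -0.002 F [-0.   0.2  0.3]
turn total frac [-0.0002  0.0004 -0.0005]
shift total frac of 8cm [0.004 0.005 1.058]
```

View pics/z15.png

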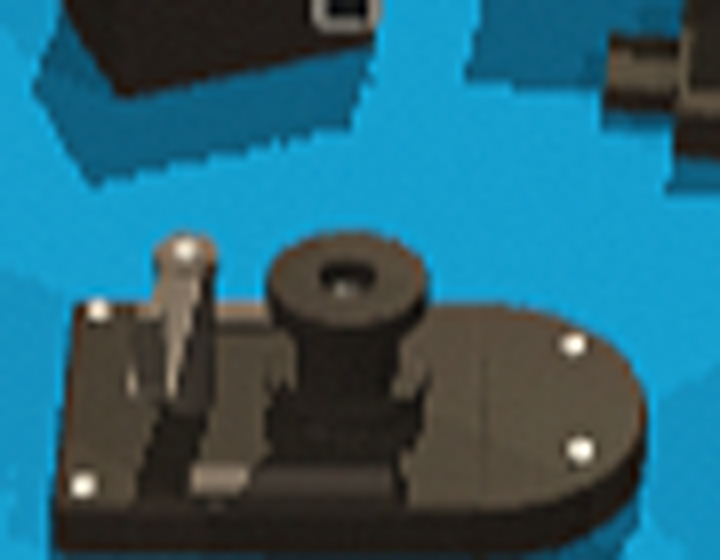

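Reel top now reads about 79–80 mm, with the spindle tip visible just below it in the bore at (293,200), so it is home. Next, the tab.

```bash
python3 - <<'E'
from h import *
plan([.5817,-.0874,.1416],4.4)
E
```

```text
t 16.2 pos [ 0.5006 -0.1707  0.1416] yaw 9.4 zaxis [-1.5e-03  5.0e-04 -1.0e+00] w -0.002 F [-0.   0.2  0.3]
turn total frac [-0.0002  0.0004  0.0278]
shift total frac of 8cm [ 1.09 -0.96  0.  ]
```

Emit:
step_arm(delta_pos=[[0,0,0],[0.35,-0.3,0],[0.4,-0.36,0],[0.34,-0.3,0],[0,0,0]], angular=[[0,0,0.028],[0,0,0],[0,0,0],[0,0,0],[0,0,0]], hand=[-1,-1,-1,-1,-1])

```text
clock: 16.7
position: [0.5842, -0.0849, 0.1406]
eef_rot: [-0.0, 0.999, 0.04, -0.001]
contact_force: [-0.0, -0.0, 0.2]
gripper_width: 0.002
```

Emit:
step_arm(delta_pos=[[0,0,0.2],[0,0,0.3],[0,0,0.3],[0,0,0.15],[0,0,0]], angular=[[0,0,0],[0,0,0],[0,0,0],[0,0,0],[0,0,0]], hand=[-1,-1,-1,-1,-1])

```text
clock: 17.2
position: [0.5799, -0.0878, 0.0639]
eef_rot: [-0.001, 0.999, 0.038, -0.003]
contact_force: [-0.7, 0.1, 0.5]
gripper_width: 0.005
```

```bash
python3 look.py 16; python3 - <<'E'
from h import *
plan([.5817,-.0874,.063],4.4)
c=load("side16.npz")
cv2.imwrite("pics/z16.png",cv2.resize(c["pixels"][165:235,250:340,::-1],(720,560),interpolation=2))
from numpy import cos,sin,radians as r
d=r(6);p=np.array([16,-72.]) # tool frame, yaw +d world = -d about tool z
Rm=np.array([[cos(d),sin(d)],[-sin(d),cos(d)]])
print((Rm@p-p)/80, 6/180)
E
```

```text
t 17.3 pos [ 0.5822 -0.088   0.0665] yaw 4.35 zaxis [-9.e-04  1.e-04 -1.e+00] w 0.001 F [-0.2 -0.1  1. ]
turn total frac [-0.0001  0.0003 -0.0003]
shift total frac of 8cm [-0.006 -0.008  0.044]
[-0.09517124 -0.0159754 ] 0.03333333333333333
```

View pics/z16.png

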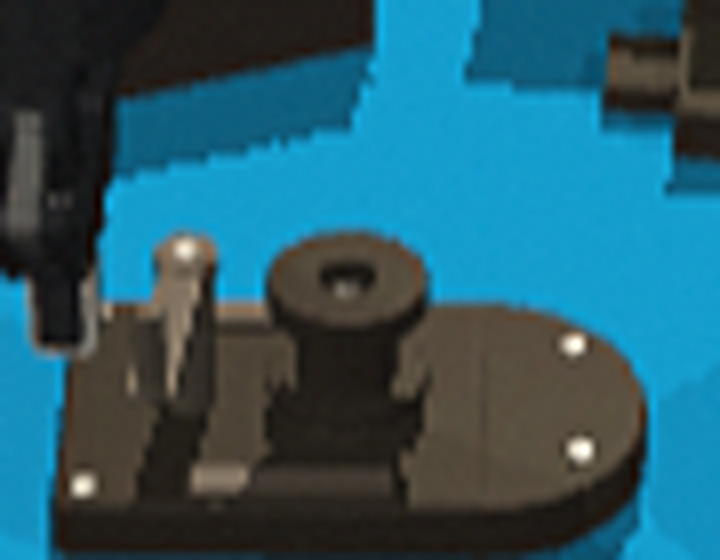

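```bash
python3 - <<'E'
from h import *
c=load("side16.npz")
f=lambda p:((np.array(proj(c,p))-[250,165])*8).round(0)
for z in(.087,.117):print(z,f([.5513,-.086,z]))
print("pivot",f([.556,-.158,.087]))
for z in(.09,.1,.11):print("tip",z,f([.5822,-.070,z]),f([.5822,-.085,z]))
w=cloud(c);s=w[200:210,254:262];print(s[...,2].round(3))
print(s[...,1].round(3))
cv2.imwrite("pics/zz.png",cv2.resize(c["pixels"][190:225,245:285,::-1],(640,560),interpolation=2))
E
```

```text
0.087 [150. 391.]
0.117 [147. 317.]
pivot [181. 262.]
tip 0.09 [ 45. 404.] [ 56. 376.]
tip 0.1 [ 44. 379.] [ 55. 351.]
tip 0.11 [ 43. 354.] [ 53. 327.]
[[0.149 0.148 0.15  0.149 0.154 0.153 0.149 0.133]
 [0.135 0.134 0.133 0.135 0.134 0.132 0.133 0.131]
 [0.129 0.131 0.131 0.13  0.133 0.132 0.127 0.129]
 [0.129 0.127 0.127 0.132 0.13  0.128 0.123 0.126]
 [0.124 0.123 0.125 0.125 0.128 0.124 0.122 0.119]
 [0.122 0.123 0.121 0.122 0.121 0.123 0.118 0.115]
 [0.115 0.119 0.117 0.115 0.121 0.12  0.11    nan]
 [0.11  0.116 0.115 0.114 0.117 0.114 0.111 0.107]
 [0.105 0.111 0.113 0.112 0.113 0.113 0.107 0.109]
 [0.105 0.102 0.105 0.105 0.106 0.103 0.102 0.104]]
[[-0.057 -0.058 -0.057 -0.058 -0.052 -0.053 -0.06  -0.082]
 [-0.072 -0.073 -0.075 -0.073 -0.075 -0.077 -0.077 -0.079]
 [-0.075 -0.073 -0.073 -0.075 -0.072 -0.073 -0.08  -0.078]
 [-0.071 -0.073 -0.075 -0.069 -0.071 -0.075 -0.081 -0.078]
 [-0.073 -0.076 -0.073 -0.073 -0.069 -0.075 -0.078 -0.083]
 [-0.072 -0.071 -0.074 -0.073 -0.074 -0.073 -0.079 -0.084]
 [-0.077 -0.072 -0.075 -0.077 -0.071 -0.072 -0.085    nan]
 [-0.079 -0.072 -0.074 -0.076 -0.072 -0.075 -0.08  -0.086]
 [-0.081 -0.074 -0.071 -0.074 -0.072 -0.073 -0.081 -0.079]
 [-0.077 -0.081 -0.078 -0.079 -0.077 -0.082 -0.083 -0.081]]
```

View pics/zz.png

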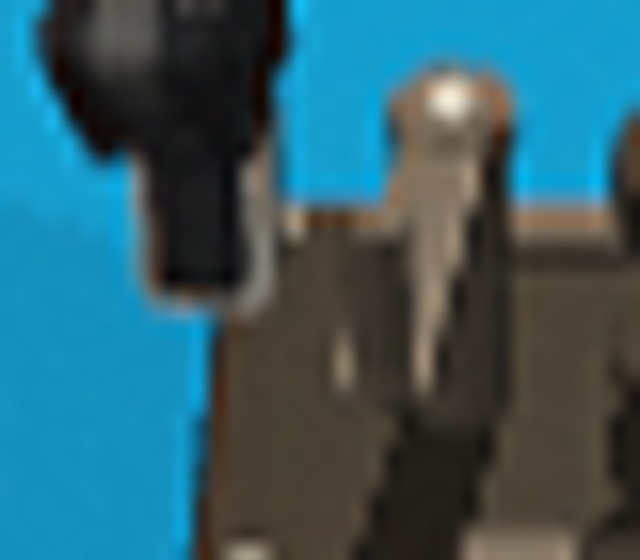

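Emit:
step_arm(delta_pos=[[0,0,0.075],[-0.1,0,0],[-0.08,0,0],[0,0,0]], angular=[[0,0,0],[0,0,0],[0,0,0],[0,0,0]], hand=[-1,-1,-1,-1])

```text
clock: 17.7
position: [0.567, -0.0889, 0.0611]
eef_rot: [-0.0, 0.999, 0.038, -0.0]
contact_force: [0.5, 0.0, 0.2]
gripper_width: -0.004
```

Emit:
step_arm(delta_pos=[[-0.02,0,0],[-0.0952,-0.016,0],[-0.0952,-0.016,0],[0,0,0]], angular=[[0,0,0],[0,0,-0.0333],[0,0,-0.0333],[0,0,0]], hand=[-1,-1,-1,-1])

```text
clock: 18.1
position: [0.5506, -0.0883, 0.0609]
eef_rot: [-0.0, 0.99, 0.143, -0.0]
contact_force: [0.3, 0.2, 0.4]
gripper_width: -0.003
```

```bash
python3 look.py 17; python3 - <<'E'
from h import *
th=np.radians(106.4);er=np.array([np.cos(th),np.sin(th)]);et=np.array([-er[1],er[0]])
t=np.array([.5553,-.1617])+.072*er-.016*et
plan([*t,.0605],16.4)
E
```

```text
t 18.2 pos [ 0.5515 -0.0884  0.061 ] yaw 16.2 zaxis [ 5.e-04 -1.e-04 -1.e+00] w -0.001 F [ 0.8 -0.8  0.3]
turn total frac [ 0.0001 -0.0001 -0.0011]
shift total frac of 8cm [-0.013 -0.008  0.006]
```

View pics/l17.png

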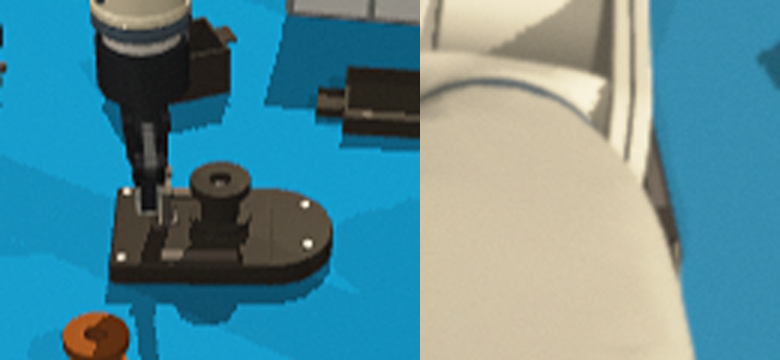

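Emit:
step_arm(delta_pos=[[-0.0952,-0.016,0],[-0.0952,-0.016,0],[0,0,0]], angular=[[0,0,-0.0333],[0,0,-0.0333],[0,0,0]], hand=[-1,-1,-1])

```text
clock: 18.5
position: [0.5357, -0.0911, 0.0607]
eef_rot: [-0.0, 0.97, 0.244, -0.0]
contact_force: [-0.1, -0.8, 0.3]
gripper_width: 0.0
```

```bash
python3 look.py 18; python3 - <<'E'
from h import *
c=load("side18.npz")
cv2.imwrite("pics/z18.png",cv2.resize(c["pixels"][165:235,250:340,::-1],(720,560),interpolation=2))
th=np.radians(118.4);er=np.array([np.cos(th),np.sin(th)]);et=np.array([-er[1],er[0]])
t=np.array([.5553,-.1617])+.072*er-.016*et
plan([*t,.0605],28.4)
E
```

```text
t 18.6 pos [ 0.5365 -0.0911  0.0608] yaw 28.1 zaxis [ 4.e-04 -0.e+00 -1.e+00] w -0.002 F [-0.2 -0.2  0.4]
turn total frac [ 0.0001 -0.0001 -0.0017]
shift total frac of 8cm [-0.013 -0.011  0.004]
```

View pics/z18.png

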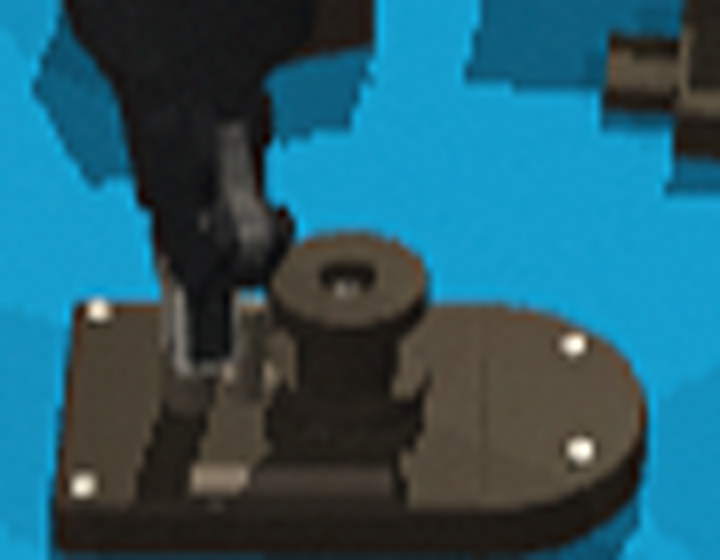

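The tab, now at about (281,210), is moving with the fingers. I keep going along the arc.

Emit:
step_arm(delta_pos=[[-0.0952,-0.016,0],[-0.0952,-0.016,0],[-0.0952,-0.016,0],[-0.0952,-0.016,0],[0,0,0]], angular=[[0,0,-0.0333],[0,0,-0.0333],[0,0,-0.0333],[0,0,-0.0333],[0,0,0]], hand=[-1,-1,-1,-1,-1])

```text
clock: 19.1
position: [0.5088, -0.1056, 0.0607]
eef_rot: [-0.0, 0.898, 0.44, -0.0]
contact_force: [-0.3, -0.0, 0.1]
gripper_width: 0.0
```

```bash
python3 look.py 19; python3 - <<'E'
from h import *
c=load("side19.npz")
cv2.imwrite("pics/z19.png",cv2.resize(c["pixels"][165:235,250:340,::-1],(720,560),interpolation=2))
th=np.radians(142.4);er=np.array([np.cos(th),np.sin(th)]);et=np.array([-er[1],er[0]])
t=np.array([.5553,-.1617])+.072*er-.016*et
plan([*t,.0605],52.4)
E
```

```text
t 19.2 pos [ 0.5094 -0.1054  0.0608] yaw 52.05 zaxis [ 3.e-04 -0.e+00 -1.e+00] w 0.001 F [-0.1 -0.5 -0. ]
turn total frac [ 0.0001 -0.     -0.0019]
shift total frac of 8cm [-0.008 -0.015  0.004]
```

View pics/z19.png

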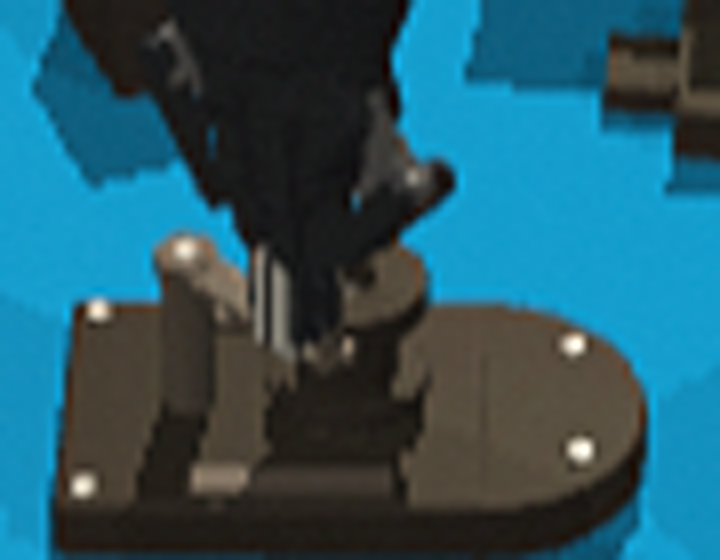

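Emit:
step_arm(delta_pos=[[-0.0952,-0.02,0],[-0.0952,-0.018,0],[-0.0952,-0.016,0],[-0.0952,-0.016,0],[0,0,0]], angular=[[0,0,-0.0333],[0,0,-0.0333],[0,0,-0.0333],[0,0,-0.0333],[0,0,0]], hand=[-1,-1,-1,-1,-1])

```text
clock: 19.7
position: [0.4897, -0.1294, 0.0607]
eef_rot: [0.0, 0.787, 0.617, 0.0]
contact_force: [-0.4, -0.0, 0.4]
gripper_width: 0.001
```

Emit:
step_arm(delta_pos=[[-0.0952,-0.016,0],[-0.0952,-0.016,0],[-0.0952,-0.016,0],[0,0,0]], angular=[[0,0,-0.0333],[0,0,-0.0333],[0,0,-0.0333],[0,0,0]], hand=[-1,-1,-1,-1])

```text
clock: 20.1
position: [0.4831, -0.1514, 0.0607]
eef_rot: [0.0, 0.682, 0.732, 0.0]
contact_force: [0.4, 0.5, 0.7]
gripper_width: 0.005
```

```bash
python3 look.py 20; python3 - <<'E'
from h import *
c=load("side20.npz")
cv2.imwrite("pics/z20.png",cv2.resize(c["pixels"][165:235,250:340,::-1],(720,560),interpolation=2))
th=np.radians(184.4);er=np.array([np.cos(th),np.sin(th)]);et=np.array([-er[1],er[0]])
t=np.array([.5553,-.1617])+.072*er-.016*et
plan([*t,.0605],94.4)
E
```

```text
t 20.2 pos [ 0.483  -0.151   0.0607] yaw 93.95 zaxis [ 2.e-04 -0.e+00 -1.e+00] w -0.0 F [ 0.6 -0.1  0.6]
turn total frac [ 0.0001  0.     -0.0025]
shift total frac of 8cm [-0.003 -0.009  0.003]
```

View pics/z20.png

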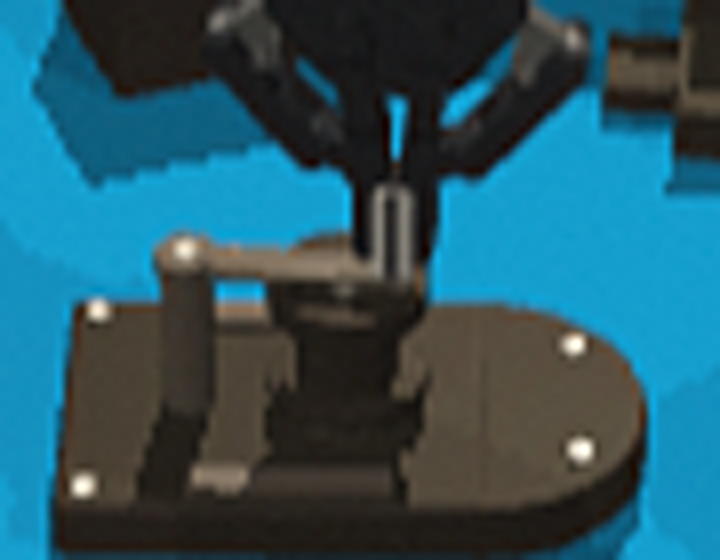

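Emit:
step_arm(delta_pos=[[-0.03,0,0],[-0.03,0,0],[0,0,0]], angular=[[0,0,-0.01],[0,0,-0.01],[0,0,0]], hand=[-1,-1,-1])

```text
clock: 20.5
position: [0.4832, -0.1556, 0.0606]
eef_rot: [-0.0, 0.658, 0.753, -0.0]
contact_force: [-0.6, 0.1, -0.2]
gripper_width: 0.002
```

Emit:
step_arm(delta_pos=[[-0.03,0,0],[-0.02,0,0],[0,0,0]], angular=[[0,0,-0.005],[0,0,0],[0,0,0]], hand=[-1,-1,-1])

```text
clock: 20.8
position: [0.4834, -0.159, 0.0606]
eef_rot: [-0.001, 0.652, 0.758, 0.0]
contact_force: [-0.4, 7.5, 1.1]
gripper_width: 0.002
```

Emit:
step_arm(delta_pos=[[-0.012,0,0],[0,0,0]], angular=[[0,0,0],[0,0,0]], hand=[-1,-1])

```text
clock: 21.0
position: [0.4833, -0.1592, 0.0606]
eef_rot: [-0.001, 0.652, 0.758, 0.001]
contact_force: [0.5, 11.5, 1.9]
gripper_width: -0.003
```

Emit:
step_arm(delta_pos=[[0.2,0,0],[0.3,0,-0.2],[0,0,-0.6],[0,0,-0.6],[0,0,0]], angular=[[0,0,0],[0,0,0],[0,0,0],[0,0,0],[0,0,0]], hand=[-1,-1,-1,-1,-1])

```text
clock: 21.5
position: [0.4819, -0.1218, 0.1787]
eef_rot: [0.005, 0.651, 0.759, 0.002]
contact_force: [0.6, -0.3, -0.1]
gripper_width: 0.001
```

Emit:
step_arm(delta_pos=[[0.5,0,0],[0.5,0,-0.4],[0.5,0,-0.4],[0.5,0,0],[0.3,0,0]], angular=[[0,0,0],[0,0,0],[0,0,0],[0,0,0],[0,0,0]], hand=[-1,-1,-1,-1,-1])

```text
clock: 22.0
position: [0.4496, 0.0611, 0.236]
eef_rot: [0.001, 0.651, 0.759, 0.001]
contact_force: [0.1, 0.2, -0.9]
gripper_width: -0.0
```

```bash
python3 look.py 21; python3 - <<'E'
from h import *
c=load("side21.npz")
cv2.imwrite("pics/z21.png",cv2.resize(c["pixels"][165:235,250:340,::-1],(720,560),interpolation=2))
for n in("top21","side21"):
    w=cloud(load(n+".npz"))
    m=(np.linalg.norm(w[...,:2]-[.4845,-.17],axis=-1)<.025)&(w[...,2]>.095)&(w[...,2]<.125);p=w[m];print(n,len(p),p.mean(0) if len(p) else 0)
plan([.5,-.17,.06])
E
```

```text
top21 21 [ 0.48268058 -0.17315883  0.1123621 ]
side21 9 [ 0.48423446 -0.16912004  0.0980175 ]
t 22.1 pos [0.449  0.0612 0.2351] yaw 98.93 zaxis [ 4.e-04  3.e-04 -1.e+00] w -0.005 F [0.4 0.3 0.5]
shift total frac of 8cm [-2.954  0.18   2.189]
```

View pics/z21.png

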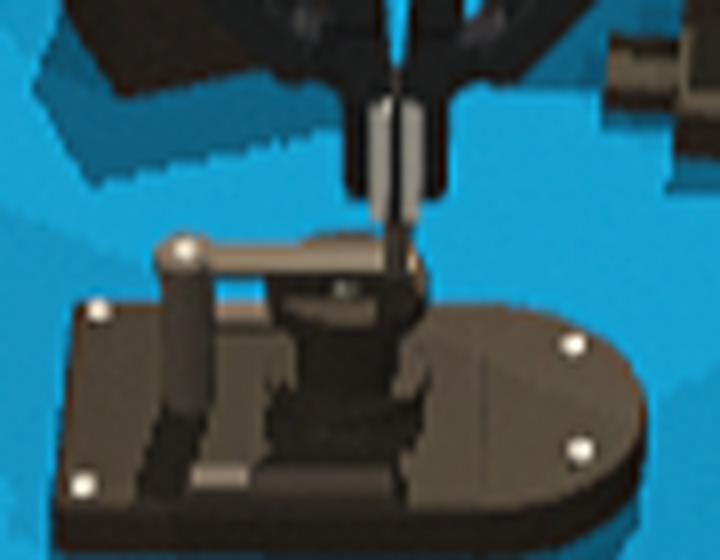

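View pics/l21.png

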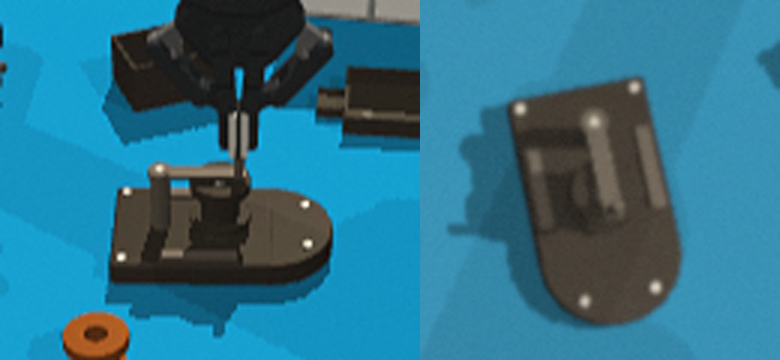

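Emit:
step_arm(delta_pos=[[0,0,0],[0,0,0],[0,0,0]], angular=[[0,0,0],[0,0,0],[0,0,0]], hand=[-1,-1,-1])

```text
clock: 22.4
position: [0.4499, 0.0578, 0.2349]
eef_rot: [-0.0, 0.651, 0.759, -0.0]
contact_force: [-0.4, 0.1, 0.3]
gripper_width: -0.004
```

```bash
python3 - <<'E'
from h import *
from rig import order
w=cloud(load("side21.npz"));m=(np.linalg.norm(w[...,:2]-[.501,-.148],axis=-1)<.008)&(w[...,2]>.06)
print(np.median(w[m][:,2]))
print(order.finish_job())
E
```

```text
0.0780100952706847
the job is handed in; nothing more can be done
None
```

The black reel is on the spindle, pressed home, and the keeper is swung across it to its stop. I handed the job in at about 22.4 s, and no verdict came back.

- **Reel on the collar:** after I let go, its top read about 93 mm, as expected on the raised collar.
- **Reel home:** I pressed both sides of the flange until the height stopped changing and the force reached 25 N. The top read 78–80 mm against the expected 79, with the spindle tip visible in the bore.
- **Keeper closed:** I pushed the tab round until it met a hard stop at 11.5 N. The arm then measured about 189° in the world frame, against an expected 189.5°, and it lies across the reel.

**Disagreements:**
- The reported TCP height was about 38 mm below where the cameras showed the fingertips. I worked from the camera heights and contact forces instead.
- The two cameras disagreed by about 4 mm in y. The top view matched where the reel centred on the spindle.
- The keeper started about 15° further round than its stated clear position.

**Not checked:** I did not re-measure the other parts at the end. The arm only came near the brown reel, and it showed no change in the crops.

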